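Sort the collected samples on the blood-draw trolley

TASK

Sort the collected samples into their places: lay the two sample tubes flat and lengthwise in the two-bay tray, one in each bay; stand the two specimen cups upright in the cup holder, one in each ring, flat on its floor; and lay the capped syringe flat in the steel kidney dish. Never let a cup tip over, leave the gauze pack and the tape roll where they are, and let go of everything at the end.

Things in the scene. Friction and masses are not known exactly. Their poses are not given: they have to be found in the camera images.
- tube_a: One of two identical: capped sample tube lying on its side, 105 mm long, 22 g: clear 16 mm round barrel (x -42 to +35 mm) with dark red contents and a paper band by the cap; white hexagonal cap (20 mm across flats, 17 mm long, +x end) and hexagonal foot (20 mm, 10 mm long, -x end). It lies on the flats: no rolling. Origin: on its axis at mid-length, 10 mm above its support; x runs along the tube.
- tube_b: The other tube: same as tube_a in every way; either may go in either bay.
- cup_a: One of two identical: screw-capped round specimen cup standing upright, 70 mm tall, nearly straight (46 mm diameter at the foot, 50 mm at 54 mm height), white lid 52 mm in diameter over the top 16 mm, amber contents, 80 g. Origin: centre of its underside; z is up along its axis.
- cup_b: The other cup: same as cup_a in every way; either may go in either ring.
- syringe: capped syringe on its side, 124 mm long, 25 g: white 16 mm round barrel (x -35 to +35 mm), 8 mm thick nozzle cap out to x +55, finger flange (30 mm wide in y, 18 high, 3 thick) at x -36, grey plunger to x -69 mm. The flange stops it rolling. Origin: on the axis at the middle of the barrel, 9 mm above its support; x runs along it to the nozzle.
- tube_tray: low white two-bay tray, fixed, 138 mm (x) by 144 mm (y); outer walls 3 mm thick, 12 mm high; floor 3 mm thick. A rib along x at y = 0 (4 mm thick, 8 mm high) makes two bays, each 132 mm long (x) and 67 mm wide (y), centred at y = +36 and -36 mm, x = 0; tubes lie along x. Origin: centre of its underside; z up.
- cup_tray: flat white cup holder, fixed to the table: a base plate 94 mm (x) by 172 mm (y), 4 mm thick, with two round rings (inner diameter 66 mm, wall 4 mm, tops 14 mm above the table) centred at y = +45 and y = -45 mm, x = 0. A cup stands inside a ring on the plate. Origin: centre of its underside; z up.
- kidney_dish: bean-shaped steel dish, fixed, 190 mm long (y), 112 mm broad (x) but dented by 20 mm in the middle of its -x side; wall 3 mm thick, 20 mm high; floor 3 mm thick. At y = 0 the hollow spans x -34 to +54 mm (middle at x = +10); the syringe fits only along y, either way round. Origin: underside, centre of the undented bean; z up.
- gauze: gauze pack, a flat off-white square packet 48 x 48 x 14 mm, loose, a bystander: leave it alone (pushed by 30 mm or more is a failure). Origin: centre of its underside.
- tape_roll: roll of grey tape lying flat, 48 mm outer and 32 mm inner diameter, 18 mm high, loose, a bystander: leave it alone (pushed by 30 mm or more is a failure). Origin: centre of its underside.
There are look-alikes about, which are no part of the job. Leave any black look-alike of the cup_b alone.

How it is judged:
At the end, for the whole second after the job is handed in: Tubes on the tray floor, one per bay, within 0.35 rad of lengthwise and 25 mm of mid-bay in x; cups upright on the plate, one per ring, within 11 mm of its centre; syringe level on the dish floor, its origin within 50 mm of the dish's in y; all at rest; gauze and tape moved under 30 mm (((y of tube_a in the frame of tube_tray between 0.014 and 0.06 m and y of tube_b in the frame of tube_tray between -0.06 and -0.014 m) or (y of tube_a in the frame of tube_tray between -0.06 and -0.014 m and y of tube_b in the frame of tube_tray between 0.014 and 0.06 m)) and ((y of cup_a in the frame of cup_tray between 0.034 and 0.056 m and y of cup_b in the frame of cup_tray between -0.056 and -0.034 m) or (y of cup_a in the frame of cup_tray between -0.056 and -0.034 m and y of cup_b in the frame of cup_tray between 0.034 and 0.056 m)) and x of tube_a in the frame of tube_tray between -0.025 and 0.025 m and z of tube_a in the frame of tube_tray between 0.005 and 0.019 m and angle between the x axis of each of tube_a, tube_b and the x axis of tube_tray, either way round below 0.35 rad and x of tube_b in the frame of tube_tray between -0.025 and 0.025 m and z of tube_b in the frame of tube_tray between 0.005 and 0.019 m and x of cup_a in the frame of cup_tray between -0.011 and 0.011 m and z of cup_a in the frame of cup_tray between 0 and 0.008 m and angle between each of cup_a, cup_b's own z axis and vertical below 0.08 rad and x of cup_b in the frame of cup_tray between -0.011 and 0.011 m and z of cup_b in the frame of cup_tray between 0 and 0.008 m and x of syringe in the frame of kidney_dish between -0.035 and 0.055 m and y of syringe in the frame of kidney_dish between -0.05 and 0.05 m and z of syringe in the frame of kidney_dish between 0.005 and 0.019 m and angle between syringe's own x axis and vertical above 1.4 rad and linear speed of each of tube_a, tube_b, cup_a, cup_b, syringe below 0.02 m/s and angular speed of each of tube_a, tube_b, cup_a, cup_b, syringe below 0.3 rad/s and distance of each of gauze, tape_roll from where it was at the start of the episode below 0.03 m); the robot touches nothing.
It fails at once if a specimen cup was tipped over (leaned more than 0.7 rad) (angle between any of cup_a, cup_b's own z axis and vertical above 0.7 rad).
It fails at once if the gauze pack or the tape roll was pushed 30 mm or more (distance of any of gauze, tape_roll from where it was at the start of the episode above 0.03 m).
It also fails if it takes over 118 s, if anything falls off the work surface, if the arm or the gripper's body presses on something with over 40 N, if the wrist force passes 120 N, or if a joint passes its speed limit or range.

ROBOT

A 6-joint arm with a two-finger parallel gripper is mounted at the origin on the work surface. World frame = base frame: x ahead of the robot, y to its left, z up, the work surface at z = 0. Lengths are in m, angles in rad, forces in N, time in s.
With the tool pointing down it reaches from about 0.35 to 0.85 m from the base axis. Payload 8.1 kg.
Tool frame: the origin (TCP) lies midway between the tips of the shut fingers; the grasp point (between the pads) lies 19 mm behind it; z points along the fingers, y is the direction in which the jaws open and shut (so a half turn about z gives the same grasp; the last joint's range is limited). The gripper opens to 93 mm and grips with 3 to 60 N. Pads are 15 mm wide; open, the fingers measure 128 mm over their backs; the gripper's body (75 mm by 188 mm) begins 65 mm behind the grasp point.
Start: joints at [1.231, 0.13, 1.488, -0, 1.523, -0.085], TCP at [0.151, 0.581, 0.219] pointing down, gripper open.
Joint ranges: [-2.96, 2.96], [-0.89, 2.26], [0.02, 2.5], [-1.34, 4.48], [0, 2.73], [-2.66, 2.66]. Speed limits (rad/s): [2.39, 2.39, 2.79, 3.14, 3.14, 3.14].

INTERFACE

Orientations are given as a rotation vector (axis times angle).
In Python, from plant import robot gives the robot as it stands. The module is installed in compiled form; this text tells all that it offers.
- The arm moves only by the shell command python3 -m pendant 'ROWS' [FORCE]. ROWS is JSON, a list of rows, each an object with "translation": the shift along the tool's x, y, z in mm, a list of three; "twist": the turn, a rotation vector about the tool's x, y, z in rad, a list of three; "grip": the opening, from -1 (shut) to 1 (fully open). A call has exactly 10 rows; each row shifts and turns the pose as measured when the row begins, along the tool's axes as they then stand; what a row does not reach is not made up. A row lasts 1/10 s, in which the tool goes at most 50 mm and 8.59 degrees, less where a joint would pass 70% of its speed; a pose out of reach is approached as far as the arm can. A call is refused whole if a number of a shift passes 50 or a number of a turn 0.15, either way. A call with a gripper value outside its range is refused whole. The fingers move at their own pace and stop on an object; FORCE is the grip in N (left out, the last holds). Time passes only in rows, so rows that do not move let the fingers close, or fill a call up. It gives the time, the measured TCP pose, the force and the opening at its end, in the units of the state.
- robot.read_state(): the state, without advancing time (a new reading comes with each control period).
- robot.read_camera(name): name is "scene" or "top" or "wrist"; returns (picture, depth): 480x640x3 uint8, red, green, blue; 480x640 float32, m along the optical axis (not along the pixel's ray), 0 where there is no reading.
- robot.camera_info(name): a dict with "vertical_fov" (degrees; the focal length in pixels is half the picture's height over the tangent of half this angle, whatever the lens; pixels are square), "cx", "cy" (the principal point, pixels), "cam_to_world" (4x4, takes a point from camera to world coordinates). Camera axes: x right, y up, looking along -z (the intrinsics and any distortion apply to the point x, -y, -z); pixel columns grow to the right and rows downward; lengths in m; the calibration is good to about 2 mm. A picture is of the moment at which its call begins: read the wrist's pose just before it. camera_info takes no time and is no camera call; for the wrist camera it gives the pose at the moment of the call.
- robot.close_job(): hands the job in, once; it reports no verdict.
The state is a dict: "t": time; "q": joint angles; "dq": joint speeds; "joint_torque": joint torques, N m; "tool_pos": TCP position; "orientation": TCP orientation; "force": force on the tool from outside, world axes, zero at the start; "wrist_torque": the same for the moment, N m; "opening": finger opening in m.
Only numpy, scipy, OpenCV 4.12 (cv2) and the standard library are available. Lean on these libraries where they do the work, as an engineer would, in place of code of your own. Each camera call takes 0.05 s, during which the arm holds its last target. There are 200 camera calls.

## Working session

There is one attempt and no reset: what is moved stays moved. The work goes in short steps, Python scripts to look and compute and a shell command to move; the robot and the scene stay as the last step left them, time stands still between calls to the robot, and variables do not carry over. Pictures are saved under pics/ and viewed, about 12 in all and at most 16, crops included, and the job is handed in when it is done.

```bash
mkdir -p pics; python3 - <<'E'
from plant import robot
import cv2,numpy as np
for n in ("top","scene"):
    p,d=robot.read_camera(n); i=robot.camera_info(n)
    cv2.imwrite(f"pics/{n}0.png",p[:,:,::-1]); np.savez(f"{n}0.npz",p=p,d=d,M=i["cam_to_world"])
    print(n,{k:(np.round(v,4).tolist() if k=="cam_to_world" else v) for k,v in i.items()}, (d>0).mean())
print(robot.read_state())
E
```

```text
top {'vertical_fov': 48.76112671728486, 'cx': 320.3116624276506, 'cy': 235.18006198450766, 'cam_to_world': [[0.0268, 0.9914, -0.1279, 0.3714], [-0.9996, 0.0281, 0.0081, 0.0539], [0.0116, 0.1276, 0.9918, 1.0929], [0.0, 0.0, 0.0, 1.0]]} 0.99599609375
scene {'vertical_fov': 42.800435890787696, 'cx': 319.7545351469523, 'cy': 241.39018288756324, 'cam_to_world': [[-0.8392, -0.4722, 0.2699, 0.8571], [0.5437, -0.7189, 0.4331, 0.614], [-0.0105, 0.5102, 0.86, 1.1718], [0.0, 0.0, 0.0, 1.0]]} 0.9960286458333333
{'t': 0.1, 'q': array([ 1.23062668e+00,  1.31090450e-01,  1.48913486e+00, -5.19608803e-06,
        1.52299948e+00, -8.54207601e-02]), 'dq': array([-0.00125332, -0.00088461, -0.00321724,  0.00159462,  0.00045105,
       -0.0015577 ]), 'joint_torque': array([ 1.54037334e-03, -5.61336172e+01, -4.93098021e+01,  7.69893662e-02,
        2.92054022e-02, -6.69236101e-05]), 'tool_pos': array([0.1510269 , 0.58016645, 0.21770898]), 'orientation': array([-3.99033779e-01, -3.11580429e+00,  2.50737881e-03]), 'force': array([0.68463982, 0.03128715, 0.20793185]), 'wrist_torque': array([ 0.01197837, -0.00208491,  0.00446059]), 'opening': 0.09293952326582418}
```

View pics/top0.png

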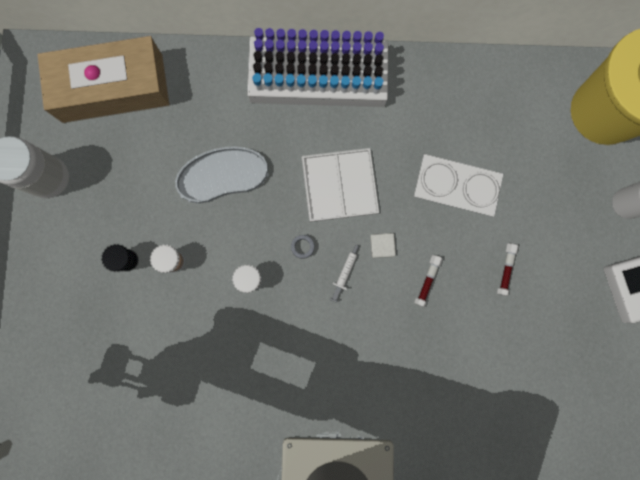

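View pics/scene0.png

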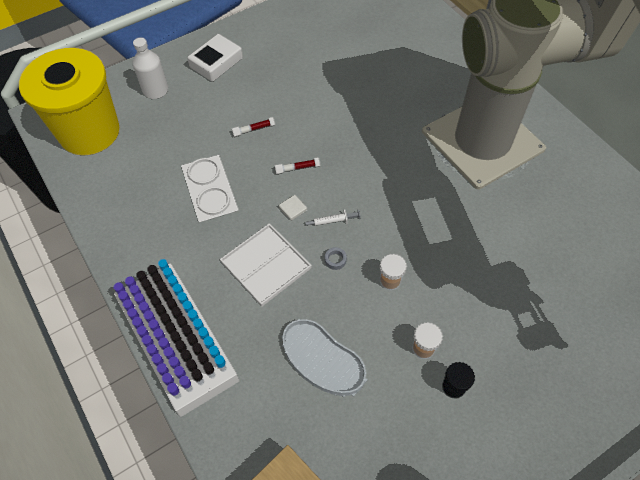

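The top view shows tubes at (428,280) and (508,268), white-lid cups at (165,258) and (247,279), and the black look-alike at (118,258), which stays put. The syringe is at (345,272), tape at (304,246) and gauze at (383,245). The dish is at (222,174), the tube tray at (340,185) and the cup holder at (459,185). In the scene view both white-lidded cups, (393,270) and (427,340), show amber contents.

```bash
cat > h.py <<'E'
import numpy as np,cv2
from plant import robot
def ray(n,uv,z,M=None):
    i=robot.camera_info(n); M=np.array(i["cam_to_world"]) if M is None else M
    f=240/np.tan(np.radians(i["vertical_fov"]/2)); uv=np.atleast_2d(uv).astype(float)
    d=np.c_[(uv[:,0]-i["cx"])/f,-(uv[:,1]-i["cy"])/f,-np.ones(len(uv))]@M[:3,:3].T
    o=M[:3,3]; return o+d*((z-o[2])/d[:,2])[:,None]
def cloud(n,D,M):
    i=robot.camera_info(n); f=240/np.tan(np.radians(i["vertical_fov"]/2))
    v,u=np.mgrid[:480,:640]; P=np.stack([(u-i["cx"])/f*D,-(v-i["cy"])/f*D,-D],-1)
    return P@M[:3,:3].T+M[:3,3]
def proj(n,P,M):
    i=robot.camera_info(n); f=240/np.tan(np.radians(i["vertical_fov"]/2))
    c=(np.atleast_2d(P)-M[:3,3])@M[:3,:3]; return np.c_[i["cx"]-f*c[:,0]/c[:,2],i["cy"]+f*c[:,1]/c[:,2]]
E
cat > m.py <<'E'
from h import *
a=np.load("top0.npz");p=a["p"];C=cloud("top",a["d"],a["M"])
print("base at",proj("top",[0,0,0],a["M"]))
for y in (100,220,340): print("table z",[round(float(C[y,x,2]),4) for x in (200,290,400,560)])
hsv=cv2.cvtColor(p,cv2.COLOR_RGB2HSV)
def box(x0,y0,x1,y1):
    m=np.zeros((480,640),bool);m[y0:y1,x0:x1]=1;return m
def rect(name,b,m,z):
    m=(m&box(*b)).astype(np.uint8); cs,_=cv2.findContours(m,0,1); c=max(cs,key=cv2.contourArea)
    W=ray("top",c[:,0,:],z); r=cv2.minAreaRect((W[:,:2]*1000).astype(np.float32))
    bp=cv2.boxPoints(r); e=[bp[1]-bp[0],bp[2]-bp[1]]; L=max(e,key=np.linalg.norm)
    pts=ray("top",np.argwhere(m)[:,::-1],z)[:,:2].mean(0)
    print(name,"c",np.round(r[0],1),"size",np.round(r[1],1),"long dir deg",round(np.degrees(np.arctan2(L[1],L[0]))%180,1),"mean",np.round(pts*1000,1),"zmax",C[m>0][:,2].max().round(3))
H,S,V=[hsv[...,k].astype(int) for k in range(3)]
hi=V>150
for n,b,z in (("tube1",(405,240,452,320),.01),("tube2",(485,230,530,310),.01)):
    rect(n,b,((S>110)&((H<12)|(H>168)))|(V>150),z); rect(n+" red",b,(S>110)&((H<12)|(H>168)),z)
    rect(n+" hi",b,hi,z)
rect("syr",(325,235,368,308),V>150,.012)
rect("ttray",(295,140,388,230),V>150,.012)
rect("ctray",(405,145,512,225),V>150,.004)
rect("dish",(165,135,280,210),(V>115),.02)
rect("gauze",(362,225,402,265),V>150,.014)
rect("tape",(285,228,320,265),V<115,.018)
rect("cup1",(145,235,190,285),V>150,.07); rect("cup2",(228,258,268,300),V>150,.07); rect("black",(95,240,138,280),V<45,.07)
E
python3 m.py
python3 - <<'E'
import cv2,numpy as np
p=cv2.imread("pics/top0.png")
cv2.imwrite("pics/crop1.png",np.vstack([cv2.resize(p[130:310,270:530],(780,540),interpolation=cv2.INTER_CUBIC)]))
E
```

```text
base at [[336.27392953 495.2902029 ]]
table z [-0.0004, 0.0261, 0.0009, 0.0011]
table z [1.0929, 0.0008, -0.0001, -0.002]
table z [0.0013, -0.0, 0.0005, -0.0029]
tube1 c [ 454.9 -188.1] size [19.4 42.7] long dir deg 161.7 mean [ 425.9 -178. ] zmax 1.093
tube1 red c [ 408.8 -172.4] size [13.3 44.6] long dir deg 159.5 mean [ 408.6 -172.4] zmax 0.022
tube1 hi c [ 454.9 -188.1] size [19.4 42.7] long dir deg 161.7 mean [ 438.5 -182. ] zmax 1.093
tube2 c [ 483.2 -348.8] size [20.7 42. ] long dir deg 178.8 mean [ 454.4 -341.3] zmax 0.024
tube2 red c [ 435.8 -337.8] size [13.5 44.8] long dir deg 166.6 mean [ 435.8 -337.7] zmax 0.021
tube2 hi c [ 483.2 -348.8] size [20.7 42. ] long dir deg 178.8 mean [ 467.  -343.7] zmax 0.024
syr c [441.1  -8.9] size [27.2 73.4] long dir deg 158.4 mean [439.5  -7.2] zmax 0.022
ttray c [619.8   8.3] size [139.4 144.9] long dir deg 98.6 mean [619.5   6.9] zmax 1.093
ctray c [ 627.5 -242.5] size [172.7  95.1] long dir deg 77.2 mean [ 627.3 -242.5] zmax 1.093
dish c [636.5 253.1] size [157.1 238.6] long dir deg 91.8 mean [636.7 253.5] zmax 1.093
gauze c [494.  -82.9] size [45.4 47.1] long dir deg 91.6 mean [493.7 -82.6] zmax 1.093
tape c [487.   74.7] size [49.3 50.9] long dir deg 91.6 mean [486.7  74.1] zmax 0.022
cup1 c [449.5 346.9] size [50.1 50.9] long dir deg 137.6 mean [450.  346.9] zmax 1.093
cup2 c [415.4 187.2] size [52.  51.2] long dir deg 47.2 mean [415.8 187.4] zmax 1.093
black c [449.1 430.6] size [48.4 66.1] long dir deg 91.6 mean [447.6 431.4] zmax 1.093
```

View pics/crop1.png

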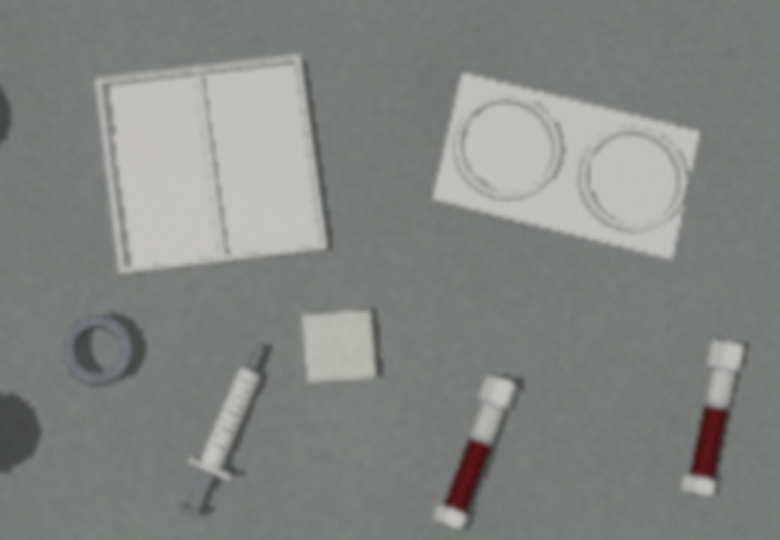

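The crop confirms both tubes with caps at the +x end, the syringe with its nozzle up-right, and the tray and holder orientation. I'll refine the tubes, syringe and dish next, and cross-check with the scene camera.

```bash
cat > m2.py <<'E'
exec(open("m.py").read().split("for n,b,z in")[0])
def cen(m,z,cam="top"): return ray(cam,np.argwhere(m)[:,::-1].mean(0),z)[0,:2]*1000
red=(S>110)&((H<12)|(H>168))
for n,b in (("tube1",(405,240,452,320)),("tube2",(485,230,530,310))):
    w=hi&box(*b); k,l,st,ct=cv2.connectedComponentsWithStats(w.astype(np.uint8)); ids=[j for j in range(1,k) if st[j,4]>20]
    both=(w|(red&box(*b))); W=ray("top",np.argwhere(both)[:,::-1],.012)[:,:2]*1000
    vx,vy,x0,y0=cv2.fitLine(W.astype(np.float32),2,0,.01,.01).ravel(); s=(W-[x0,y0])@[vx,vy]; c=np.array([x0,y0])+[vx*(s.max()+s.min())/2,vy*(s.max()+s.min())/2]
    r=np.argwhere(red&box(*b)); 
    print(n,"axis deg",np.degrees(np.arctan2(vy,vx))%180,"len",np.ptp(s),"centre",c.round(1),[(st[j,4],ray("top",ct[j],.01)[0,:2].round(4).tolist()) for j in ids])
b=(322,235,368,308)
bg=np.median(p[300:305,380:400].reshape(-1,3),0)
from numpy.linalg import norm
brt=hi&box(*b); W=ray("top",np.argwhere(brt)[:,::-1],.012)[:,:2]*1000
vx,vy,x0,y0=cv2.fitLine(W.astype(np.float32),2,0,.01,.01).ravel(); s=(W-[x0,y0])@[vx,vy]
print("syr axis",np.degrees(np.arctan2(vy,vx))%180,"len",np.ptp(s),[ (np.array([x0,y0])+np.array([vx,vy])*q).round(1).tolist() for q in (s.min(),s.max())])
# dish: rim by height from depth, and by colour
hz=(C[...,2]>.010)&(C[...,2]<.035)&box(165,135,285,212); W=C[hz][:,:2]*1000
print("dish rim pts",len(W),"x",np.percentile(W[:,0],[1,99]).round(1),"y",np.percentile(W[:,1],[1,99]).round(1))
m=((V>130)&box(165,135,285,212)).astype(np.uint8); m=cv2.morphologyEx(m,cv2.MORPH_OPEN,np.ones((3,3)))
cs,_=cv2.findContours(m,0,1);c=max(cs,key=cv2.contourArea);Wd=ray("top",c[:,0],.015)[:,:2]*1000
r=cv2.minAreaRect(Wd.astype(np.float32));print("dish col",r)
# scene checks
a=np.load("scene0.npz");ps=a["p"];hs=cv2.cvtColor(ps,cv2.COLOR_RGB2HSV);Vs=hs[...,2]
for n,b,z in (("cup1",(410,320,445,350),.07),("cup2",(378,252,410,276),.07),("gauze",(275,190,310,222),.014),("ctray",(178,152,240,224),.004),("ttray",(216,220,315,306),.012)):
    m=(Vs>150)&box(*b);cs,_=cv2.findContours(m.astype(np.uint8),0,1);c=max(cs,key=cv2.contourArea)
    W=ray("scene",c[:,0],z)[:,:2]*1000;q=cv2.minAreaRect(W.astype(np.float32));print("scene",n,np.round(q[0],1),np.round(q[1],1),round(q[2],1))
q=cv2.cvtColor(p,cv2.COLOR_RGB2BGR);cv2.drawContours(q,[c*0],-1,0,0);
cs,_=cv2.findContours((hz).astype(np.uint8),0,1);v=q[130:215,160:290].copy();v2=cv2.resize(v,None,fx=3,fy=3)
mm=cv2.resize(cv2.merge([m*255]*3)[130:215,160:290],None,fx=3,fy=3);hh=cv2.resize((cv2.merge([hz.astype(np.uint8)*255]*3))[130:215,160:290],None,fx=3,fy=3)
cv2.imwrite("pics/dish.png",np.vstack([np.hstack([v2,mm]),np.hstack([hh,hh])]))
E
python3 m2.py
```

```text
base at [[336.27392953 495.2902029 ]]
table z [-0.0004, 0.0261, 0.0009, 0.0011]
table z [1.0929, 0.0008, -0.0001, -0.002]
table z [0.0013, -0.0, 0.0005, -0.0029]
tube1 axis deg 160.23088 len 106.50113987893991 centre [ 424.6 -177.1] [(np.int32(153), [0.457, -0.1888]), (np.int32(48), [0.3798, -0.1602])]
tube2 axis deg 167.79706 len 106.07101147787128 centre [ 452.7 -340.2] [(np.int32(162), [0.4858, -0.3479]), (np.int32(50), [0.4059, -0.33])]
syr axis 158.66418 len 73.45289658723954 [[407.2, 5.4], [475.7, -21.4]]
dish rim pts 572 x [573.1 690.1] y [161.6 345.4]
dish col ((636.0244140625, 247.7677764892578), (91.68670654296875, 175.4934844970703), 16.71586799621582)
scene cup1 [450.8 348.5] [54.  51.9] 48.1
scene cup2 [415.9 187.2] [48.8 53.2] 56.7
scene gauze [494.4 -79.4] [46.8 51.8] 7.0
scene ctray [ 626.7 -243.8] [177.4  94.9] 77.1
scene ttray [619.2  10. ] [140.3 150.4] 8.5Traceback (most recent call last):
  File "m2.py", line 29, in <module>
    mm=cv2.resize(cv2.merge([m*255]*3)[130:215,160:290],None,fx=3,fy=3);hh=cv2.resize((cv2.merge([hz.astype(np.uint8)*255]*3))[130:215,160:290],None,fx=3,fy=3)
cv2.error: OpenCV(4.12.0) /io/opencv/modules/imgproc/src/resize.cpp:4086: error: (-215:Assertion failed) func != 0 in function 'resize'
```

Both cameras agree to about 2 mm. The dish centre is about (632,252) with its x axis at 16.7°. I'll write a small calculator that gives remaining shift and turn as tool-frame rows, then start moving.

```bash
cat > plan.py <<'E'
# python3 plan.py x y z(mm) jawdeg nrows : suggested tool-frame rows (shift mm, turn rad)
import sys,numpy as np
from plant import robot
from scipy.spatial.transform import Rotation as R
x,y,z,psi,n=map(float,sys.argv[1:6]); n=int(n); s=robot.read_state()
p=np.array(s["tool_pos"])*1000; r=R.from_rotvec(s["orientation"]); T=np.array([x,y,z])
a=np.radians(psi); Y=np.array([np.cos(a),np.sin(a),0]); Z=np.array([0,0,-1.]); X=np.cross(Y,Z)
G=R.from_matrix(np.c_[X,Y,Z])
print("t",round(s["t"],1),"pos",p.round(1),"jaw",np.degrees(np.arctan2(*r.apply([0,1,0])[1::-1])).round(1),"open",round(s["opening"]*1000,1),"F",np.round(s["force"],1),"q",np.round(s["q"],2))
d=(T-p)/n; w=(r.inv()*G).as_rotvec()/n
for k in range(n):
    print(np.round((r*R.from_rotvec(w*k)).inv().apply(d)).astype(int).tolist(),np.round(w,3).tolist())
E
python3 plan.py 450 347 125 15 9
```

```text
t 0.1 pos [151.  580.2 217.7] jaw 75.4 open 92.9 F [0.7 0.  0.2] q [ 1.23  0.13  1.49 -0.    1.52 -0.09]
[-39, -17, 10] [-0.0, 0.0, 0.117]
[-40, -12, 10] [-0.0, 0.0, 0.117]
[-41, -7, 10] [-0.0, 0.0, 0.117]
[-42, -2, 10] [-0.0, 0.0, 0.117]
[-42, 3, 10] [-0.0, 0.0, 0.117]
[-41, 7, 10] [-0.0, 0.0, 0.117]
[-40, 12, 10] [-0.0, 0.0, 0.117]
[-39, 17, 10] [-0.0, 0.0, 0.117]
[-36, 21, 10] [-0.0, 0.0, 0.117]
```

```bash
python3 -m pendant '[{"translation":[-39,-17,10],"twist":[0,0,0.117],"grip":1},{"translation":[-40,-12,10],"twist":[0,0,0.117],"grip":1},{"translation":[-41,-7,10],"twist":[0,0,0.117],"grip":1},{"translation":[-42,-2,10],"twist":[0,0,0.117],"grip":1},{"translation":[-42,3,10],"twist":[0,0,0.117],"grip":1},{"translation":[-41,7,10],"twist":[0,0,0.117],"grip":1},{"translation":[-40,12,10],"twist":[0,0,0.117],"grip":1},{"translation":[-39,17,10],"twist":[0,0,0.117],"grip":1},{"translation":[-36,21,10],"twist":[0,0,0.117],"grip":1},{"translation":[0,0,0],"twist":[0,0,0],"grip":1}]' 25; python3 plan.py 450 347 22 15 8; python3 - <<'E'
from plant import robot
import cv2
p,d=robot.read_camera("wrist");cv2.imwrite("pics/w1.png",p[:,:,::-1])
E
```

```text
t: 1.1
tool_pos: [0.4522, 0.334, 0.1197]
orientation: [-1.958, -2.455, 0.011]
force: [-0.1, 0.4, 0.2]
opening: 0.093
t 1.1 pos [452.2 334.  119.7] jaw 12.9 open 93.0 F [-0.1  0.4  0.2] q [ 0.55  0.1   1.7  -0.    1.34  0.32]
[2, 0, 12] [-0.001, 0.0, -0.005]
[2, 0, 12] [-0.001, 0.0, -0.005]
[2, 0, 12] [-0.001, 0.0, -0.005]
[2, 0, 12] [-0.001, 0.0, -0.005]
[2, 0, 12] [-0.001, 0.0, -0.005]
[2, 0, 12] [-0.001, 0.0, -0.005]
[2, 0, 12] [-0.001, 0.0, -0.005]
[2, 0, 12] [-0.001, 0.0, -0.005]
```

View pics/w1.png

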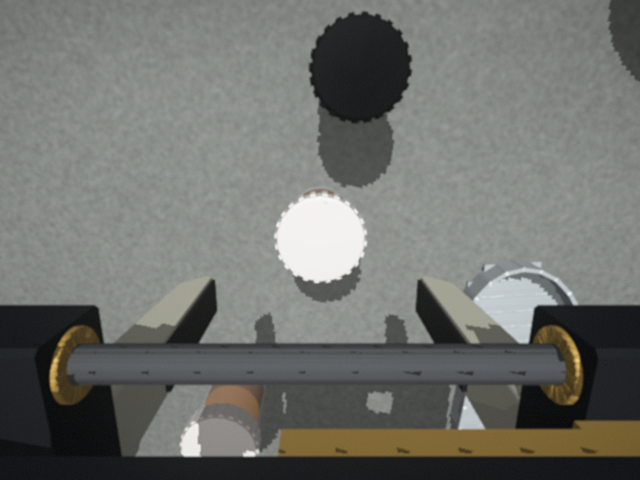

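The wrist view shows the white lid at (321,238), centred between the fingers, with the black look-alike at (360,67) well away. I'll correct sideways while still above it, then descend.

```bash
python3 -m pendant '[{"translation":[7,-1,3],"twist":[0,0,-0.02],"grip":1},{"translation":[5,-1,8],"twist":[0,0,-0.02],"grip":1},{"translation":[1,0,15],"twist":[0,0,0],"grip":1},{"translation":[0,0,20],"twist":[0,0,0],"grip":1},{"translation":[0,0,20],"twist":[0,0,0],"grip":1},{"translation":[0,0,15],"twist":[0,0,0],"grip":1},{"translation":[0,0,9],"twist":[0,0,0],"grip":1},{"translation":[0,0,5],"twist":[0,0,0],"grip":1},{"translation":[0,0,2],"twist":[0,0,0],"grip":1},{"translation":[0,0,0],"twist":[0,0,0],"grip":1}]'; python3 plan.py 450 347 22 15 1
```

```text
t: 2.15
tool_pos: [0.4362, 0.356, 0.0148]
orientation: [-1.872, -2.517, 0.011]
force: [0.4, 0.3, -0.5]
opening: 0.093
t 2.1 pos [436.2 356.   14.8] jaw 16.7 open 93.0 F [ 0.4  0.3 -0.5] q [0.59 0.23 1.76 0.   1.15 0.3 ]
[-13, 11, -7] [-0.009, 0.0, 0.03]
```

```bash
python3 - <<'E'
from plant import robot
for k in range(3):
    s=robot.read_state();print(s["t"],s["tool_pos"].round(4),s["dq"].round(3)); robot.read_camera("wrist") if k<2 else 0
E
python3 plan.py 450 347 22 15 1
```

```text
2.15 [0.4362 0.356  0.0148] [ 0.006 -0.001 -0.004 -0.    -0.    -0.   ]
2.2 [0.4365 0.3561 0.0151] [-0.005 -0.01  -0.008 -0.001  0.003 -0.001]
2.25 [0.4368 0.3561 0.0155] [-0.004 -0.006 -0.006 -0.002 -0.001  0.002]
t 2.2 pos [436.8 356.1  15.5] jaw 16.7 open 93.0 F [0.6 0.2 0.5] q [0.59 0.23 1.76 0.   1.15 0.3 ]
[-13, 10, -7] [-0.008, 0.0, 0.03]
```

```bash
python3 -m pendant '[{"translation":[-5,4,-3],"twist":[0,0,0.01],"grip":1},{"translation":[-3,3,-2],"twist":[0,0,0.01],"grip":1},{"translation":[-2,1,-1],"twist":[0,0,0],"grip":1},{"translation":[0,0,0],"twist":[0,0,0],"grip":1},{"translation":[0,0,0],"twist":[0,0,0],"grip":1},{"translation":[0,0,0],"twist":[0,0,0],"grip":1},{"translation":[0,0,0],"twist":[0,0,0],"grip":1},{"translation":[0,0,0],"twist":[0,0,0],"grip":1},{"translation":[0,0,0],"twist":[0,0,0],"grip":1},{"translation":[0,0,0],"twist":[0,0,0],"grip":1}]'; python3 plan.py 450 347 22 15 1
```

```text
t: 3.25
tool_pos: [0.4504, 0.3487, 0.0246]
orientation: [-1.902, -2.497, 0.003]
force: [0.4, 0.6, -0.2]
opening: 0.093
t 3.2 pos [450.4 348.7  24.6] jaw 15.4 open 93.0 F [ 0.4  0.6 -0.2] q [0.57 0.23 1.75 0.   1.17 0.3 ]
[-2, -1, 3] [-0.003, -0.001, 0.007]
```

```bash
python3 -m pendant '[{"translation":[-1,-1,1],"twist":[0,0,0],"grip":0.3},{"translation":[0,0,0],"twist":[0,0,0],"grip":-0.2},{"translation":[0,0,0],"twist":[0,0,0],"grip":-0.2},{"translation":[0,0,0],"twist":[0,0,0],"grip":-0.2},{"translation":[0,0,0],"twist":[0,0,0],"grip":-0.2},{"translation":[0,0,0],"twist":[0,0,0],"grip":-0.2},{"translation":[0,0,0],"twist":[0,0,0],"grip":-0.2},{"translation":[0,0,0],"twist":[0,0,0],"grip":-0.2},{"translation":[0,0,-5],"twist":[0,0,0],"grip":-0.2},{"translation":[0,0,-15],"twist":[0,0,0],"grip":-0.2}]' 25; python3 plan.py 617 -287 125 -13 17
```

```text
t: 4.25
tool_pos: [0.4477, 0.3462, 0.0418]
orientation: [-1.901, -2.495, 0.011]
force: [0.3, 0.6, -0.9]
opening: 0.0513
t 4.2 pos [447.7 346.2  41.8] jaw 15.4 open 51.3 F [ 0.3  0.6 -0.9] q [0.57 0.2  1.74 0.   1.2  0.3 ]
[-39, 0, -5] [-0.0, 0.0, 0.029]
[-39, 1, -5] [-0.0, 0.0, 0.029]
[-39, 2, -5] [-0.0, 0.0, 0.029]
[-38, 3, -5] [-0.0, 0.0, 0.029]
[-38, 4, -5] [-0.0, 0.0, 0.029]
[-38, 5, -5] [-0.0, 0.0, 0.029]
[-38, 6, -5] [-0.0, 0.0, 0.029]
[-38, 8, -5] [-0.0, 0.0, 0.029]
[-38, 9, -5] [-0.0, 0.0, 0.029]
[-37, 10, -5] [-0.0, 0.0, 0.029]
[-37, 11, -5] [-0.0, 0.0, 0.029]
[-37, 12, -5] [-0.0, 0.0, 0.029]
[-36, 13, -5] [-0.0, 0.0, 0.029]
[-36, 14, -5] [-0.0, 0.0, 0.029]
[-36, 15, -5] [-0.0, 0.0, 0.029]
[-35, 16, -5] [-0.0, 0.0, 0.029]
[-35, 17, -5] [-0.0, 0.0, 0.029]
```

```bash
python3 -m pendant '[{"translation":[-10,0,-25],"twist":[0,0,0.02],"grip":-0.2},{"translation":[-25,1,-25],"twist":[0,0,0.03],"grip":-0.2},{"translation":[-38,2,-18],"twist":[0,0,0.03],"grip":-0.2},{"translation":[-40,3,-8],"twist":[0,0,0.03],"grip":-0.2},{"translation":[-42,4,0],"twist":[0,0,0.03],"grip":-0.2},{"translation":[-42,5,0],"twist":[0,0,0.03],"grip":-0.2},{"translation":[-42,6,0],"twist":[0,0,0.03],"grip":-0.2},{"translation":[-42,7,0],"twist":[0,0,0.03],"grip":-0.2},{"translation":[-42,8,0],"twist":[0,0,0.03],"grip":-0.2},{"translation":[-42,9,0],"twist":[0,0,0.03],"grip":-0.2}]'; python3 plan.py 617 -287 120 -13 8
```

```text
t: 5.25
tool_pos: [0.5448, -0.0172, 0.1393]
orientation: [2.241, 2.192, 0.015]
force: [0.9, 0.2, -0.9]
opening: 0.0515
t 5.2 pos [544.8 -17.2 139.3] jaw -1.3 open 51.5 F [ 0.9  0.2 -0.9] q [-0.13  0.02  1.75  0.    1.36 -0.11]
[-34, 10, 2] [0.001, -0.0, 0.026]
[-33, 11, 2] [0.001, -0.0, 0.026]
[-33, 11, 2] [0.001, -0.0, 0.026]
[-33, 12, 2] [0.001, -0.0, 0.026]
[-32, 13, 2] [0.001, -0.0, 0.026]
[-32, 14, 2] [0.001, -0.0, 0.026]
[-32, 15, 2] [0.001, -0.0, 0.026]
[-31, 16, 2] [0.001, -0.0, 0.026]
```

```bash
python3 -m pendant '[{"translation":[-37,11,1],"twist":[0,0,0.03],"grip":-0.2},{"translation":[-37,12,1],"twist":[0,0,0.03],"grip":-0.2},{"translation":[-37,13,1],"twist":[0,0,0.03],"grip":-0.2},{"translation":[-36,14,1],"twist":[0,0,0.03],"grip":-0.2},{"translation":[-36,15,1],"twist":[0,0,0.03],"grip":-0.2},{"translation":[-30,13,1],"twist":[0,0,0.02],"grip":-0.2},{"translation":[-20,9,1],"twist":[0,0,0.01],"grip":-0.2},{"translation":[-10,5,0],"twist":[0,0,0],"grip":-0.2},{"translation":[-3,1,0],"twist":[0,0,0],"grip":-0.2},{"translation":[0,0,0],"twist":[0,0,0],"grip":-0.2}]'; python3 plan.py 617 -287 40 -13 6
```

```text
t: 6.25
tool_pos: [0.613, -0.2906, 0.1475]
orientation: [2.435, 1.957, 0.026]
force: [0.3, 0.2, 0.4]
opening: 0.0515
t 6.2 pos [ 613.  -290.6  147.5] jaw -12.4 open 51.5 F [0.3 0.2 0.4] q [-0.52  0.36  1.36  0.01  1.41 -0.31]
[1, 0, 18] [0.004, -0.0, 0.002]
[1, 0, 18] [0.004, -0.0, 0.002]
[1, 0, 18] [0.004, -0.0, 0.002]
[1, 0, 18] [0.004, -0.0, 0.002]
[1, 0, 18] [0.004, -0.0, 0.002]
[1, 0, 18] [0.004, -0.0, 0.002]
```

```bash
python3 -m pendant '[{"translation":[1,1,10],"twist":[0.006,0,0],"grip":-0.2},{"translation":[1,1,20],"twist":[0.006,0,0],"grip":-0.2},{"translation":[1,0,24],"twist":[0.004,0,0],"grip":-0.2},{"translation":[0,0,20],"twist":[0.003,0,0],"grip":-0.2},{"translation":[0,0,12],"twist":[0,0,0],"grip":-0.2},{"translation":[0,0,6],"twist":[0,0,0],"grip":-0.2},{"translation":[0,0,2],"twist":[0,0,0],"grip":-0.2},{"translation":[0,0,0],"twist":[0,0,0],"grip":-0.2},{"translation":[0,0,0],"twist":[0,0,0],"grip":-0.2},{"translation":[0,0,0],"twist":[0,0,0],"grip":-0.2}]'; python3 plan.py 617 -287 27 -13 1;python3 - <<'E'
from plant import robot
import cv2
p,d=robot.read_camera("wrist");cv2.imwrite("pics/w2.png",p[:,:,::-1])
E
```

```text
t: 7.25
tool_pos: [0.6169, -0.2796, 0.0455]
orientation: [-2.439, -1.977, -0.005]
force: [0.3, 0.3, -0.3]
opening: 0.0514
t 7.2 pos [ 616.9 -279.6   45.5] jaw -12.0 open 51.4 F [ 0.3  0.3 -0.3] q [-0.5   0.47  1.41  0.    1.27 -0.3 ]
[-7, 2, 18] [0.0, -0.004, 0.018]
```

View pics/w2.png

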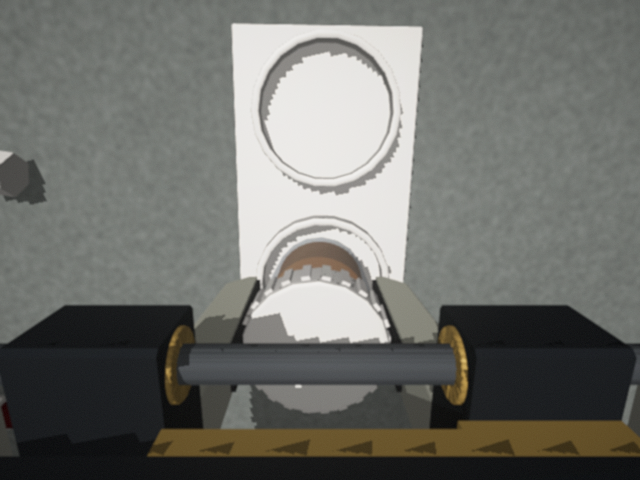

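The wrist view shows the cup held upright over the near ring at (325,250), centred sideways. It needs a 7 mm shift, then it can go down.

```bash
python3 -m pendant '[{"translation":[-3,1,0],"twist":[0,0,0.005],"grip":-0.2},{"translation":[-2,1,0],"twist":[0,0,0.005],"grip":-0.2},{"translation":[-1,0,1],"twist":[0,0,0],"grip":-0.2},{"translation":[0,0,3],"twist":[0,0,0],"grip":-0.2},{"translation":[0,0,4],"twist":[0,0,0],"grip":-0.2},{"translation":[0,0,4],"twist":[0,0,0],"grip":-0.2},{"translation":[0,0,2],"twist":[0,0,0],"grip":-0.2},{"translation":[0,0,1],"twist":[0,0,0],"grip":-0.2},{"translation":[0,0,0],"twist":[0,0,0],"grip":-0.2},{"translation":[0,0,0],"twist":[0,0,0],"grip":-0.2}]'; python3 plan.py 617 -287 27 -13 1
```

```text
t: 8.3
tool_pos: [0.6185, -0.2873, 0.0307]
orientation: [2.452, 1.964, 0.006]
force: [-0.1, 0.4, -0.7]
opening: 0.0516
t 8.3 pos [ 618.5 -287.3   30.7] jaw -12.6 open 51.6 F [-0.1  0.4 -0.7] q [-0.51  0.49  1.4   0.    1.24 -0.29]
[0, -2, 4] [0.003, -0.003, 0.007]
```

Lower the last bit, release, and rise.

```bash
python3 -m pendant '[{"translation":[0,-1,2],"twist":[0,0,0],"grip":-0.2},{"translation":[0,0,2],"twist":[0,0,0],"grip":-0.2},{"translation":[0,0,1],"twist":[0,0,0],"grip":-0.2},{"translation":[0,0,0],"twist":[0,0,0],"grip":-0.2},{"translation":[0,0,0],"twist":[0,0,0],"grip":-0.2},{"translation":[0,0,0],"twist":[0,0,0],"grip":0.2},{"translation":[0,0,0],"twist":[0,0,0],"grip":0.4},{"translation":[0,0,0],"twist":[0,0,0],"grip":0.7},{"translation":[0,0,0],"twist":[0,0,0],"grip":0.7},{"translation":[0,0,0],"twist":[0,0,0],"grip":0.7}]'; python3 plan.py 617 -287 120 -13 1
```

```text
t: 9.3
tool_pos: [0.6183, -0.2876, 0.0276]
orientation: [2.45, 1.963, 0.007]
force: [-0.2, -0.0, -0.5]
opening: 0.0782
t 9.3 pos [ 618.3 -287.6   27.6] jaw -12.6 open 78.2 F [-0.2 -0.  -0.5] q [-0.51  0.49  1.41  0.    1.24 -0.29]
[1, -1, -92] [0.005, -0.002, 0.007]
```

```bash
python3 -m pendant '[{"translation":[0,0,-20],"twist":[0,0,0],"grip":0.7},{"translation":[0,0,-40],"twist":[0,0,0],"grip":0.7},{"translation":[0,0,-30],"twist":[0,0,0],"grip":1},{"translation":[10,-4,-10],"twist":[0,0,0],"grip":1},{"translation":[30,-22,0],"twist":[0,0,0],"grip":1},{"translation":[37,-27,0],"twist":[0,0,0],"grip":1},{"translation":[37,-27,0],"twist":[0,0,0],"grip":1},{"translation":[37,-27,0],"twist":[0,0,0],"grip":1},{"translation":[37,-27,0],"twist":[0,0,0],"grip":1},{"translation":[37,-27,0],"twist":[0,0,0],"grip":1}]'; python3 plan.py 416 187 118 -13 8
```

```text
t: 10.3
tool_pos: [0.504, -0.0253, 0.1245]
orientation: [-2.458, -1.954, -0.006]
force: [1.0, 1.5, 0.5]
opening: 0.0932
t 10.3 pos [504.  -25.3 124.5] jaw -13.0 open 93.2 F [1.  1.5 0.5] q [-0.15 -0.07  1.86  0.    1.34  0.07]
[23, -17, 1] [0.0, -0.0, -0.0]
[23, -17, 1] [0.0, -0.0, -0.0]
[23, -17, 1] [0.0, -0.0, -0.0]
[23, -17, 1] [0.0, -0.0, -0.0]
[23, -17, 1] [0.0, -0.0, -0.0]
[23, -17, 1] [0.0, -0.0, -0.0]
[23, -17, 1] [0.0, -0.0, -0.0]
[23, -17, 1] [0.0, -0.0, -0.0]
```

```bash
python3 -m pendant '[{"translation":[37,-27,0],"twist":[0,0,0],"grip":1},{"translation":[37,-27,0],"twist":[0,0,0],"grip":1},{"translation":[34,-25,0],"twist":[0,0,0],"grip":1},{"translation":[28,-21,0],"twist":[0,0,0],"grip":1},{"translation":[20,-15,0],"twist":[0,0,0],"grip":1},{"translation":[9,-6,0],"twist":[0,0,0],"grip":1},{"translation":[3,-2,0],"twist":[0,0,0],"grip":1},{"translation":[0,0,0],"twist":[0,0,0],"grip":1},{"translation":[0,0,0],"twist":[0,0,0],"grip":1},{"translation":[0,0,0],"twist":[0,0,0],"grip":1}]'; python3 plan.py 416 187 23 -13 1
```

```text
t: 11.3
tool_pos: [0.4093, 0.178, 0.1178]
orientation: [-2.448, -1.96, 0.001]
force: [-0.1, -1.2, -0.1]
opening: 0.0929
t 11.3 pos [409.3 178.  117.8] jaw -12.6 open 92.9 F [-0.1 -1.2 -0.1] q [ 0.29 -0.22  2.02  0.01  1.35  0.51]
[10, 5, 95] [-0.005, -0.003, 0.006]
```

```bash
python3 -m pendant '[{"translation":[4,2,3],"twist":[0,0,0.005],"grip":1},{"translation":[3,2,10],"twist":[0,0,0],"grip":1},{"translation":[1,0,16],"twist":[0,0,0],"grip":1},{"translation":[0,0,20],"twist":[0,0,0],"grip":1},{"translation":[0,0,18],"twist":[0,0,0],"grip":1},{"translation":[0,0,12],"twist":[0,0,0],"grip":1},{"translation":[0,0,6],"twist":[0,0,0],"grip":1},{"translation":[0,0,2],"twist":[0,0,0],"grip":1},{"translation":[0,0,0],"twist":[0,0,0],"grip":1},{"translation":[0,0,0],"twist":[0,0,0],"grip":1}]'; python3 plan.py 416 187 23 -13 1
```

```text
t: 12.3
tool_pos: [0.4184, 0.1835, 0.0251]
orientation: [-2.46, -1.945, -0.0]
force: [-0.2, -0.3, -0.0]
opening: 0.0928
t 12.3 pos [418.4 183.5  25.1] jaw -13.3 open 92.8 F [-0.2 -0.3 -0. ] q [ 0.3  -0.07  2.06  0.01  1.15  0.53]
[3, -3, 2] [-0.004, -0.003, -0.006]
```

```bash
python3 -m pendant '[{"translation":[2,-2,1],"twist":[0,0,0],"grip":1},{"translation":[1,0,1],"twist":[0,0,0],"grip":0.3},{"translation":[0,0,0],"twist":[0,0,0],"grip":-0.2},{"translation":[0,0,0],"twist":[0,0,0],"grip":-0.2},{"translation":[0,0,0],"twist":[0,0,0],"grip":-0.2},{"translation":[0,0,0],"twist":[0,0,0],"grip":-0.2},{"translation":[0,0,0],"twist":[0,0,0],"grip":-0.2},{"translation":[0,0,0],"twist":[0,0,0],"grip":-0.2},{"translation":[0,0,-5],"twist":[0,0,0],"grip":-0.2},{"translation":[0,0,-15],"twist":[0,0,0],"grip":-0.2}]' 25; python3 plan.py 637 -199 125 -13 1
```

```text
t: 13.3
tool_pos: [0.4168, 0.1871, 0.0438]
orientation: [-2.46, -1.946, -0.0]
force: [-0.6, -0.0, -1.8]
opening: 0.0511
t 13.3 pos [416.8 187.1  43.8] jaw -13.3 open 51.1 F [-0.6 -0.  -1.8] q [ 0.31 -0.1   2.05  0.01  1.19  0.54]
[-325, 303, -83] [-0.004, -0.003, -0.006]
```

```bash
python3 -m pendant '[{"translation":[-5,5,-25],"twist":[0,0,0],"grip":-0.2},{"translation":[-15,14,-25],"twist":[0,0,0],"grip":-0.2},{"translation":[-25,23,-18],"twist":[0,0,0],"grip":-0.2},{"translation":[-30,28,-6],"twist":[0,0,0],"grip":-0.2},{"translation":[-31,29,0],"twist":[0,0,0],"grip":-0.2},{"translation":[-31,29,0],"twist":[0,0,0],"grip":-0.2},{"translation":[-31,29,0],"twist":[0,0,0],"grip":-0.2},{"translation":[-31,29,0],"twist":[0,0,0],"grip":-0.2},{"translation":[-31,29,0],"twist":[0,0,0],"grip":-0.2},{"translation":[-28,26,0],"twist":[0,0,0],"grip":-0.2}]'; python3 plan.py 637 -199 120 -13 1
```

```text
t: 14.3
tool_pos: [0.598, -0.1274, 0.1243]
orientation: [-2.454, -1.957, -0.006]
force: [-0.0, -0.3, -0.2]
opening: 0.0517
t 14.3 pos [ 598.  -127.4  124.3] jaw -12.9 open 51.7 F [-0.  -0.3 -0.2] q [-0.3   0.22  1.56  0.    1.36 -0.07]
[-61, 54, 4] [0.0, -0.005, 0.002]
```

```bash
python3 -m pendant '[{"translation":[-22,19,0],"twist":[0,0,0],"grip":-0.2},{"translation":[-15,13,0],"twist":[0,0,0],"grip":-0.2},{"translation":[-9,8,3],"twist":[0,0,0],"grip":-0.2},{"translation":[-4,3,10],"twist":[0,0,0],"grip":-0.2},{"translation":[-1,1,18],"twist":[0,0,0],"grip":-0.2},{"translation":[0,0,18],"twist":[0,0,0],"grip":-0.2},{"translation":[0,0,12],"twist":[0,0,0],"grip":-0.2},{"translation":[0,0,5],"twist":[0,0,0],"grip":-0.2},{"translation":[0,0,1],"twist":[0,0,0],"grip":-0.2},{"translation":[0,0,0],"twist":[0,0,0],"grip":-0.2}]'; python3 plan.py 637 -199 28 -13 1
```

```text
t: 15.3
tool_pos: [0.6282, -0.1894, 0.0481]
orientation: [-2.451, -1.951, -0.001]
force: [0.6, 0.0, -1.1]
opening: 0.0516
t 15.3 pos [ 628.2 -189.4   48.1] jaw -13.0 open 51.6 F [ 0.6  0.  -1.1] q [-0.37  0.42  1.47  0.01  1.26 -0.15]
[-8, 11, 20] [-0.007, -0.006, 0.001]
```

```bash
python3 -m pendant '[{"translation":[-3,4,0],"twist":[0,0,0],"grip":-0.2},{"translation":[-2,3,0],"twist":[0,0,0],"grip":-0.2},{"translation":[-1,2,1],"twist":[0,0,0],"grip":-0.2},{"translation":[0,0,3],"twist":[0,0,0],"grip":-0.2},{"translation":[0,0,4],"twist":[0,0,0],"grip":-0.2},{"translation":[0,0,4],"twist":[0,0,0],"grip":-0.2},{"translation":[0,0,3],"twist":[0,0,0],"grip":-0.2},{"translation":[0,0,1],"twist":[0,0,0],"grip":-0.2},{"translation":[0,0,0],"twist":[0,0,0],"grip":-0.2},{"translation":[0,0,0],"twist":[0,0,0],"grip":-0.2}]'; python3 plan.py 637 -199 28 -13 1
```

```text
t: 16.3
tool_pos: [0.638, -0.1984, 0.0334]
orientation: [-2.454, -1.953, -0.004]
force: [-0.4, 0.6, -0.1]
opening: 0.0516
t 16.3 pos [ 638.  -198.4   33.4] jaw -13.0 open 51.6 F [-0.4  0.6 -0.1] q [-0.38  0.46  1.44  0.01  1.24 -0.16]
[-1, -1, 5] [-0.002, -0.005, 0.001]
```

```bash
python3 -m pendant '[{"translation":[-1,-1,2],"twist":[0,0,0],"grip":-0.2},{"translation":[0,0,2],"twist":[0,0,0],"grip":-0.2},{"translation":[0,0,2],"twist":[0,0,0],"grip":-0.2},{"translation":[0,0,0],"twist":[0,0,0],"grip":-0.2},{"translation":[0,0,0],"twist":[0,0,0],"grip":-0.2},{"translation":[0,0,0],"twist":[0,0,0],"grip":0.2},{"translation":[0,0,0],"twist":[0,0,0],"grip":0.4},{"translation":[0,0,0],"twist":[0,0,0],"grip":0.7},{"translation":[0,0,0],"twist":[0,0,0],"grip":0.7},{"translation":[0,0,0],"twist":[0,0,0],"grip":0.7}]'; python3 plan.py 452.5 -340 110 77.8 1
```

```text
t: 17.3
tool_pos: [0.6378, -0.1997, 0.0301]
orientation: [-2.456, -1.955, -0.006]
force: [-0.5, 0.3, -0.2]
opening: 0.0785
t 17.3 pos [ 637.8 -199.7   30.1] jaw -13.0 open 78.5 F [-0.5  0.3 -0.2] q [-0.38  0.46  1.45  0.    1.23 -0.16]
[-178, -149, -81] [0.004, -0.003, -1.584]
```

```bash
python3 -m pendant '[{"translation":[0,0,-20],"twist":[0,0,0],"grip":0.7},{"translation":[0,0,-40],"twist":[0,0,0],"grip":0.7},{"translation":[0,0,-30],"twist":[0,0,0],"grip":0},{"translation":[0,0,-8],"twist":[0,0,0.07],"grip":-0.1},{"translation":[0,0,0],"twist":[0,0,0.14],"grip":-0.1},{"translation":[0,0,0],"twist":[0,0,0.14],"grip":-0.1},{"translation":[0,0,0],"twist":[0,0,0.14],"grip":-0.1},{"translation":[0,0,0],"twist":[0,0,0.14],"grip":-0.1},{"translation":[0,0,0],"twist":[0,0,0.1],"grip":-0.1},{"translation":[0,0,0],"twist":[0,0,0.03],"grip":-0.1}]'; python3 plan.py 452.5 -340 70 -102.2 8; python3 - <<'E'
from plant import robot
import cv2
p,d=robot.read_camera("top");cv2.imwrite("pics/top1.png",cv2.resize(p[130:310,270:530,::-1],(780,540)))
E
```

```text
t: 18.3
tool_pos: [0.6375, -0.2001, 0.132]
orientation: [-3.018, -0.858, -0.004]
force: [-0.1, 0.5, -0.2]
opening: 0.0419
t 18.3 pos [ 637.5 -200.1  132. ] jaw -58.3 open 41.9 F [-0.1  0.5 -0.2] q [-0.38  0.36  1.38  0.    1.4   0.63]
[-29, 3, 8] [-0.001, -0.0, 0.096]
[-28, 5, 8] [-0.001, -0.0, 0.096]
[-28, 8, 8] [-0.001, -0.0, 0.096]
[-27, 11, 8] [-0.001, -0.0, 0.096]
[-26, 13, 8] [-0.001, -0.0, 0.096]
[-24, 16, 8] [-0.001, -0.0, 0.096]
[-23, 18, 8] [-0.001, -0.0, 0.096]
[-21, 20, 8] [-0.001, -0.0, 0.096]
```

View pics/top1.png

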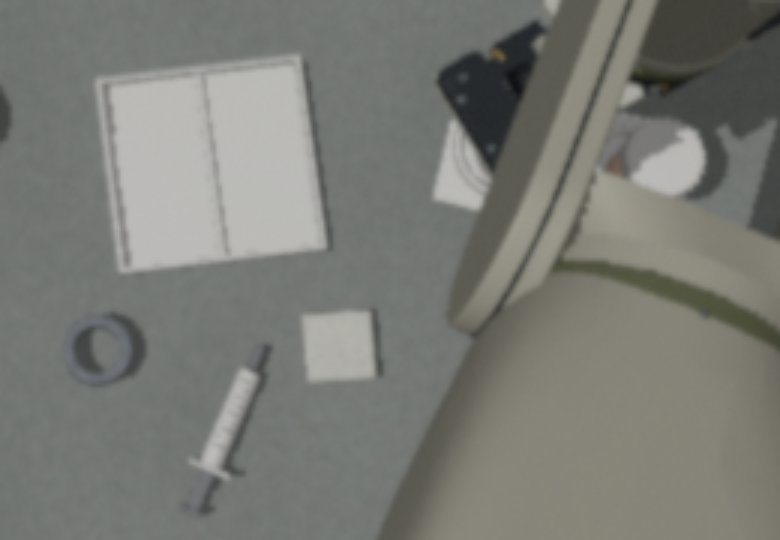

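The top view is mostly covered by the arm. One cup is visible standing in its ring at (665,158), and gauze, tape and syringe have not moved. On to the right-hand tube.

```bash
python3 -m pendant '[{"translation":[-25,3,0],"twist":[0,0,0.096],"grip":-0.1},{"translation":[-34,6,0],"twist":[0,0,0.13],"grip":-0.1},{"translation":[-36,10,0],"twist":[0,0,0.13],"grip":-0.1},{"translation":[-36,15,0],"twist":[0,0,0.13],"grip":-0.1},{"translation":[-28,20,5],"twist":[0,0,0.1],"grip":-0.1},{"translation":[-20,16,10],"twist":[0,0,0.05],"grip":-0.1},{"translation":[-8,7,15],"twist":[0,0,0.02],"grip":-0.1},{"translation":[-2,2,15],"twist":[0,0,0],"grip":-0.1},{"translation":[0,0,6],"twist":[0,0,0],"grip":-0.1},{"translation":[0,0,0],"twist":[0,0,0],"grip":-0.1}]'; python3 plan.py 452.5 -340 6 -102.2 1; python3 - <<'E'
from plant import robot
import cv2,numpy as np
i=robot.camera_info("wrist");p,d=robot.read_camera("wrist");cv2.imwrite("pics/w3.png",p[:,:,::-1]);np.savez("w3.npz",p=p,d=d,M=i["cam_to_world"])
E
```

```text
t: 19.35
tool_pos: [0.4648, -0.3252, 0.0769]
orientation: [-3.132, 0.18, -0.006]
force: [-1.1, -0.6, -0.1]
opening: 0.042
t 19.4 pos [ 464.8 -325.2   76.9] jaw -96.6 open 42.0 F [-1.1 -0.6 -0.1] q [-0.7   0.15  1.73  0.01  1.26  0.98]
[-11, 16, 71] [-0.005, -0.003, 0.098]
```

View pics/w3.png

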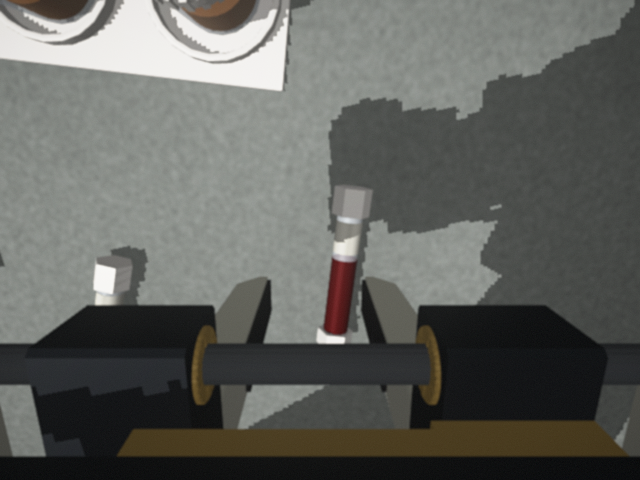

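The wrist view shows both cups standing in their rings (top left) and the tube at (345,265), ready for a fine correction. I'll align and come most of the way down.

```bash
python3 -m pendant '[{"translation":[-5,7,0],"twist":[0,0,0.04],"grip":-0.1},{"translation":[-3,5,0],"twist":[0,0,0.03],"grip":-0.1},{"translation":[-1,2,3],"twist":[0,0,0.01],"grip":-0.1},{"translation":[0,0,10],"twist":[0,0,0],"grip":-0.1},{"translation":[0,0,16],"twist":[0,0,0],"grip":-0.1},{"translation":[0,0,14],"twist":[0,0,0],"grip":-0.1},{"translation":[0,0,6],"twist":[0,0,0],"grip":-0.1},{"translation":[0,0,2],"twist":[0,0,0],"grip":-0.1},{"translation":[0,0,0],"twist":[0,0,0],"grip":-0.1},{"translation":[0,0,0],"twist":[0,0,0],"grip":-0.1}]'; python3 plan.py 452.5 -340 6 -102.2 1
```

```text
t: 20.4
tool_pos: [0.4567, -0.3382, 0.0244]
orientation: [-3.123, 0.31, -0.01]
force: [-0.7, 0.5, 1.0]
opening: 0.0418
t 20.4 pos [ 456.7 -338.2   24.4] jaw -101.3 open 41.8 F [-0.7  0.5  1. ] q [-0.73  0.22  1.76  0.01  1.16  1.03]
[-4, 3, 18] [-0.004, -0.006, 0.015]
```

```bash
python3 -m pendant '[{"translation":[-2,2,2],"twist":[0,0,0.01],"grip":-0.1},{"translation":[-1,1,5],"twist":[0,0,0],"grip":-0.1},{"translation":[0,0,5],"twist":[0,0,0],"grip":-0.1},{"translation":[0,0,3],"twist":[0,0,0],"grip":-0.1},{"translation":[0,0,1],"twist":[0,0,0],"grip":-0.1},{"translation":[0,0,0],"twist":[0,0,0],"grip":-0.1},{"translation":[0,0,0],"twist":[0,0,0],"grip":-0.9},{"translation":[0,0,0],"twist":[0,0,0],"grip":-0.9},{"translation":[0,0,0],"twist":[0,0,0],"grip":-0.9},{"translation":[0,0,0],"twist":[0,0,0],"grip":-0.9}]' 15; python3 plan.py 625 -26.5 90 -81.4 1
```

```text
t: 21.4
tool_pos: [0.4541, -0.3418, 0.0089]
orientation: [-3.123, 0.327, -0.014]
force: [0.1, 0.3, 0.4]
opening: 0.0154
t 21.4 pos [ 454.1 -341.8    8.9] jaw -102.0 open 15.4 F [0.1 0.3 0.4] q [-0.74  0.24  1.77  0.01  1.13  1.04]
[103, -344, -79] [-0.001, -0.009, -0.359]
```

The tips only just reach the tube's axis, so I'll reopen, go 4 mm lower and regrip.

```bash
python3 -m pendant '[{"translation":[0,0,0],"twist":[0,0,0],"grip":-0.5},{"translation":[0,0,1],"twist":[0,0,0],"grip":-0.5},{"translation":[0,0,2],"twist":[0,0,0],"grip":-0.5},{"translation":[0,0,1],"twist":[0,0,0],"grip":-0.5},{"translation":[0,0,1],"twist":[0,0,0],"grip":-0.5},{"translation":[0,0,0],"twist":[0,0,0],"grip":-0.9},{"translation":[0,0,0],"twist":[0,0,0],"grip":-0.9},{"translation":[0,0,0],"twist":[0,0,0],"grip":-0.9},{"translation":[0,0,0],"twist":[0,0,0],"grip":-0.9},{"translation":[0,0,0],"twist":[0,0,0],"grip":-0.9}]' 15; python3 plan.py 625 -26.5 110 -81.4 12
```

```text
t: 22.4
tool_pos: [0.4542, -0.3418, 0.0036]
orientation: [-3.123, 0.327, -0.015]
force: [1.0, -0.5, 0.2]
opening: 0.0155
t 22.4 pos [ 454.2 -341.8    3.6] jaw -102.0 open 15.5 F [ 1.  -0.5  0.2] q [-0.74  0.25  1.77  0.01  1.12  1.04]
[9, -29, -9] [-0.0, -0.001, -0.03]
[9, -28, -9] [-0.0, -0.001, -0.03]
[10, -28, -9] [-0.0, -0.001, -0.03]
[11, -28, -9] [-0.0, -0.001, -0.03]
[12, -27, -9] [-0.0, -0.001, -0.03]
[13, -27, -9] [-0.0, -0.001, -0.03]
[13, -27, -9] [-0.0, -0.001, -0.03]
[14, -26, -9] [-0.0, -0.001, -0.03]
[15, -26, -9] [-0.0, -0.001, -0.03]
[16, -25, -9] [-0.0, -0.001, -0.03]
[17, -25, -9] [-0.0, -0.001, -0.03]
[17, -24, -9] [-0.0, -0.001, -0.03]
```

```bash
python3 -m pendant '[{"translation":[0,0,-15],"twist":[0,0,0],"grip":-0.9},{"translation":[3,-8,-35],"twist":[0,0,0],"grip":-0.9},{"translation":[6,-18,-35],"twist":[0,0,-0.03],"grip":-0.9},{"translation":[11,-32,-18],"twist":[0,0,-0.04],"grip":-0.9},{"translation":[14,-40,-4],"twist":[0,0,-0.04],"grip":-0.9},{"translation":[15,-40,0],"twist":[0,0,-0.04],"grip":-0.9},{"translation":[17,-39,0],"twist":[0,0,-0.04],"grip":-0.9},{"translation":[18,-38,0],"twist":[0,0,-0.04],"grip":-0.9},{"translation":[18,-36,0],"twist":[0,0,-0.04],"grip":-0.9},{"translation":[16,-28,0],"twist":[0,0,-0.04],"grip":-0.9}]'; python3 plan.py 625 -26.5 50 -81.4 1
```

```text
t: 23.4
tool_pos: [0.597, -0.0667, 0.1304]
orientation: [3.132, 0.163, 0.032]
force: [0.1, -0.9, -1.5]
opening: 0.0156
t 23.4 pos [597.  -66.7 130.4] jaw -84.0 open 15.6 F [ 0.1 -0.9 -1.5] q [-0.2   0.17  1.61  0.    1.34  1.27]
[30, -38, 81] [0.006, -0.02, -0.046]
```

```bash
python3 -m pendant '[{"translation":[12,-15,0],"twist":[0.003,-0.01,-0.02],"grip":-0.9},{"translation":[7,-8,3],"twist":[0.003,-0.01,-0.02],"grip":-0.9},{"translation":[3,-4,10],"twist":[0,0,0],"grip":-0.9},{"translation":[1,-1,18],"twist":[0,0,0],"grip":-0.9},{"translation":[0,0,20],"twist":[0,0,0],"grip":-0.9},{"translation":[0,0,14],"twist":[0,0,0],"grip":-0.9},{"translation":[0,0,6],"twist":[0,0,0],"grip":-0.9},{"translation":[0,0,1],"twist":[0,0,0],"grip":-0.9},{"translation":[0,0,0],"twist":[0,0,0],"grip":-0.9},{"translation":[0,0,0],"twist":[0,0,0],"grip":-0.9}]'; python3 plan.py 625 -26.5 8 -81.4 1; python3 - <<'E'
from plant import robot
import cv2,numpy as np
p,d=robot.read_camera("wrist");cv2.imwrite("pics/w4.png",p[:,:,::-1])
E
```

```text
t: 24.4
tool_pos: [0.6189, -0.0346, 0.0597]
orientation: [3.132, 0.231, 0.006]
force: [-0.7, 0.4, -0.2]
opening: 0.0153
t 24.4 pos [618.9 -34.6  59.7] jaw -81.6 open 15.3 F [-0.7  0.4 -0.2] q [-0.14  0.3   1.59 -0.    1.25  1.29]
[7, -7, 52] [0.002, -0.004, -0.003]
```

View pics/w4.png

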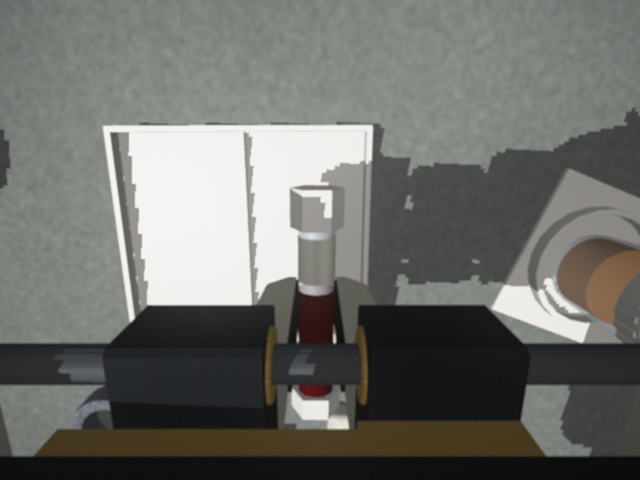

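The tube is gripped mid-length over the right bay at (317,240), parallel to the rib at (248,215). I'll shift, lower and release narrowly.

```bash
python3 -m pendant '[{"translation":[3,-3,2],"twist":[0,0,0],"grip":-0.9},{"translation":[2,-2,6],"twist":[0,0,0],"grip":-0.9},{"translation":[1,-1,12],"twist":[0,0,0],"grip":-0.9},{"translation":[0,0,12],"twist":[0,0,0],"grip":-0.9},{"translation":[0,0,7],"twist":[0,0,0],"grip":-0.9},{"translation":[0,0,3],"twist":[0,0,0],"grip":-0.9},{"translation":[0,0,1],"twist":[0,0,0],"grip":-0.9},{"translation":[0,0,0],"twist":[0,0,0],"grip":-0.9},{"translation":[0,0,0],"twist":[0,0,0],"grip":-0.9},{"translation":[0,0,0],"twist":[0,0,0],"grip":-0.9}]'; python3 plan.py 625 -26.5 7 -81.4 1
```

```text
t: 25.45
tool_pos: [0.6256, -0.027, 0.0141]
orientation: [3.131, 0.231, 0.009]
force: [-0.2, 0.3, 0.3]
opening: 0.0151
t 25.4 pos [625.6 -27.   14.1] jaw -81.5 open 15.1 F [-0.2  0.3  0.3] q [-0.12  0.37  1.59 -0.    1.17  1.3 ]
[-1, -1, 7] [0.002, -0.005, -0.003]
```

```bash
python3 -m pendant '[{"translation":[0,0,2],"twist":[0,0,0],"grip":-0.9},{"translation":[0,0,3],"twist":[0,0,0],"grip":-0.9},{"translation":[0,0,1],"twist":[0,0,0],"grip":-0.9},{"translation":[0,0,1],"twist":[0,0,0],"grip":-0.9},{"translation":[0,0,0],"twist":[0,0,0],"grip":-0.9},{"translation":[0,0,0],"twist":[0,0,0],"grip":-0.45},{"translation":[0,0,0],"twist":[0,0,0],"grip":-0.45},{"translation":[0,0,0],"twist":[0,0,0],"grip":-0.45},{"translation":[0,0,0],"twist":[0,0,0],"grip":-0.45},{"translation":[0,0,-10],"twist":[0,0,0],"grip":-0.45}]'; python3 plan.py 425 -177 60 -109.8 1
```

```text
t: 26.45
tool_pos: [0.6252, -0.0271, 0.0166]
orientation: [3.131, 0.231, 0.008]
force: [-0.9, -0.9, -1.2]
opening: 0.0256
t 26.4 pos [625.2 -27.1  16.6] jaw -81.6 open 25.6 F [-0.9 -0.9 -1.2] q [-0.12  0.37  1.59 -0.    1.17  1.3 ]
[-220, 119, -44] [0.001, -0.005, 0.493]
```

```bash
python3 -m pendant '[{"translation":[0,0,-15],"twist":[0,0,0],"grip":-0.45},{"translation":[0,0,-25],"twist":[0,0,0],"grip":-0.1},{"translation":[-15,8,-15],"twist":[0,0,0.04],"grip":-0.1},{"translation":[-35,17,0],"twist":[0,0,0.08],"grip":-0.1},{"translation":[-38,21,0],"twist":[0,0,0.09],"grip":-0.1},{"translation":[-37,24,0],"twist":[0,0,0.09],"grip":-0.1},{"translation":[-33,24,0],"twist":[0,0,0.09],"grip":-0.1},{"translation":[-20,16,0],"twist":[0,0,0.05],"grip":-0.1},{"translation":[-9,7,0],"twist":[0,0,0.02],"grip":-0.1},{"translation":[-2,2,0],"twist":[0,0,0],"grip":-0.1}]'; python3 plan.py 425 -177 20 -109.8 1
```

```text
t: 27.45
tool_pos: [0.4301, -0.1401, 0.0885]
orientation: [3.095, -0.515, 0.042]
force: [1.5, 0.3, -0.2]
opening: 0.0416
t 27.4 pos [ 430.1 -140.1   88.5] jaw -108.9 open 41.6 F [ 1.5  0.3 -0.2] q [-0.43 -0.2   2.06  0.    1.26  1.47]
[5, 37, 69] [-0.001, -0.027, 0.016]
```

```bash
python3 -m pendant '[{"translation":[2,12,0],"twist":[0,-0.01,0.006],"grip":-0.1},{"translation":[1,12,3],"twist":[0,-0.01,0.006],"grip":-0.1},{"translation":[1,6,8],"twist":[0,-0.005,0],"grip":-0.1},{"translation":[0,2,14],"twist":[0,0,0],"grip":-0.1},{"translation":[0,0,18],"twist":[0,0,0],"grip":-0.1},{"translation":[0,0,14],"twist":[0,0,0],"grip":-0.1},{"translation":[0,0,5],"twist":[0,0,0],"grip":-0.1},{"translation":[0,0,1],"twist":[0,0,0],"grip":-0.1},{"translation":[0,0,0],"twist":[0,0,0],"grip":-0.1},{"translation":[0,0,0],"twist":[0,0,0],"grip":-0.1}]'; python3 plan.py 425 -177 4 -109.8 1
```

```text
t: 28.45
tool_pos: [0.4253, -0.1746, 0.0203]
orientation: [-3.095, 0.53, 0.001]
force: [0.3, 0.5, -0.7]
opening: 0.042
t 28.4 pos [ 425.3 -174.6   20.3] jaw -109.4 open 42.0 F [ 0.3  0.5 -0.7] q [-0.5  -0.05  2.06  0.    1.14  1.41]
[1, 2, 16] [-0.002, 0.001, 0.007]
```

```bash
python3 -m pendant '[{"translation":[0,1,3],"twist":[0,0,0.005],"grip":-0.1},{"translation":[0,1,5],"twist":[0,0,0],"grip":-0.1},{"translation":[0,0,4],"twist":[0,0,0],"grip":-0.1},{"translation":[0,0,2],"twist":[0,0,0],"grip":-0.1},{"translation":[0,0,1],"twist":[0,0,0],"grip":-0.1},{"translation":[0,0,0],"twist":[0,0,0],"grip":-0.9},{"translation":[0,0,0],"twist":[0,0,0],"grip":-0.9},{"translation":[0,0,0],"twist":[0,0,0],"grip":-0.9},{"translation":[0,0,0],"twist":[0,0,0],"grip":-0.9},{"translation":[0,0,0],"twist":[0,0,0],"grip":-0.9}]' 15; python3 plan.py 614 44.5 100 -81.4 10
```

```text
t: 29.45
tool_pos: [0.4263, -0.1774, 0.0061]
orientation: [-3.095, 0.538, -0.005]
force: [-0.8, -0.8, -0.8]
opening: 0.0155
t 29.4 pos [ 426.3 -177.4    6.1] jaw -109.7 open 15.5 F [-0.8 -0.8 -0.8] q [-0.51 -0.02  2.06  0.    1.1   1.41]
[10, -27, -9] [-0.0, -0.0, -0.049]
[12, -27, -9] [-0.0, -0.0, -0.049]
[13, -26, -9] [-0.0, -0.0, -0.049]
[14, -25, -9] [-0.0, -0.0, -0.049]
[15, -25, -9] [-0.0, -0.0, -0.049]
[17, -24, -9] [-0.0, -0.0, -0.049]
[18, -23, -9] [-0.0, -0.0, -0.049]
[19, -22, -9] [-0.0, -0.0, -0.049]
[20, -21, -9] [-0.0, -0.0, -0.049]
[21, -20, -9] [-0.0, -0.0, -0.049]
```

```bash
python3 -m pendant '[{"translation":[0,0,-15],"twist":[0,0,0],"grip":-0.9},{"translation":[4,-8,-35],"twist":[0,0,-0.02],"grip":-0.9},{"translation":[10,-22,-25],"twist":[0,0,-0.05],"grip":-0.9},{"translation":[18,-32,-5],"twist":[0,0,-0.06],"grip":-0.9},{"translation":[22,-36,0],"twist":[0,0,-0.07],"grip":-0.9},{"translation":[23,-35,0],"twist":[0,0,-0.07],"grip":-0.9},{"translation":[25,-34,0],"twist":[0,0,-0.07],"grip":-0.9},{"translation":[25,-30,0],"twist":[0,0,-0.05],"grip":-0.9},{"translation":[20,-20,0],"twist":[0,0,-0.04],"grip":-0.9},{"translation":[10,-10,0],"twist":[0,0,-0.02],"grip":-0.9}]'; python3 plan.py 614 44.5 50 -81.4 1
```

```text
t: 30.45
tool_pos: [0.6182, 0.0361, 0.0907]
orientation: [-3.136, -0.187, -0.009]
force: [-1.2, 0.2, -0.9]
opening: 0.0155
t 30.4 pos [618.2  36.1  90.7] jaw -83.2 open 15.5 F [-1.2  0.2 -0.9] q [-0.02  0.27  1.57  0.    1.3   1.43]
[-3, -9, 41] [0.0, -0.006, -0.031]
```

```bash
python3 -m pendant '[{"translation":[-1,-2,3],"twist":[0,0,-0.01],"grip":-0.9},{"translation":[-1,-2,8],"twist":[0,0,-0.01],"grip":-0.9},{"translation":[0,0,14],"twist":[0,0,0],"grip":-0.9},{"translation":[0,0,14],"twist":[0,0,0],"grip":-0.9},{"translation":[0,0,8],"twist":[0,0,0],"grip":-0.9},{"translation":[0,0,2],"twist":[0,0,0],"grip":-0.9},{"translation":[0,0,0],"twist":[0,0,0],"grip":-0.9},{"translation":[0,0,0],"twist":[0,0,0],"grip":-0.9},{"translation":[0,0,0],"twist":[0,0,0],"grip":-0.9},{"translation":[0,0,0],"twist":[0,0,0],"grip":-0.9}]'; python3 plan.py 614 44.5 9 -81.4 1
```

```text
t: 31.45
tool_pos: [0.6131, 0.038, 0.0355]
orientation: [3.134, 0.216, 0.003]
force: [-0.0, -0.3, -0.5]
opening: 0.0152
t 31.4 pos [613.1  38.   35.5] jaw -82.1 open 15.2 F [-0.  -0.3 -0.5] q [-0.02  0.32  1.61  0.    1.2   1.41]
[2, -6, 26] [0.0, -0.002, -0.013]
```

```bash
python3 -m pendant '[{"translation":[1,-3,1],"twist":[0,0,-0.01],"grip":-0.9},{"translation":[1,-2,4],"twist":[0,0,0],"grip":-0.9},{"translation":[0,-1,8],"twist":[0,0,0],"grip":-0.9},{"translation":[0,0,6],"twist":[0,0,0],"grip":-0.9},{"translation":[0,0,3],"twist":[0,0,0],"grip":-0.9},{"translation":[0,0,1],"twist":[0,0,0],"grip":-0.9},{"translation":[0,0,1],"twist":[0,0,0],"grip":-0.9},{"translation":[0,0,0],"twist":[0,0,0],"grip":-0.9},{"translation":[0,0,0],"twist":[0,0,0],"grip":-0.9},{"translation":[0,0,0],"twist":[0,0,0],"grip":-0.9}]'; python3 plan.py 614 44.5 9 -81.4 1
```

```text
t: 32.45
tool_pos: [0.6151, 0.045, 0.01]
orientation: [3.133, 0.234, 0.005]
force: [-0.2, 1.0, 0.4]
opening: 0.0153
t 32.5 pos [615.1  45.   10. ] jaw -81.5 open 15.3 F [-0.2  1.   0.4] q [-0.01  0.36  1.62  0.    1.16  1.41]
[-1, 0, 1] [0.0, -0.003, -0.001]
```

```bash
python3 -m pendant '[{"translation":[0,0,1],"twist":[0,0,0],"grip":-0.9},{"translation":[0,0,0],"twist":[0,0,0],"grip":-0.45},{"translation":[0,0,0],"twist":[0,0,0],"grip":-0.45},{"translation":[0,0,0],"twist":[0,0,0],"grip":-0.45},{"translation":[0,0,-10],"twist":[0,0,0],"grip":-0.45},{"translation":[0,0,-25],"twist":[0,0,0],"grip":-0.45},{"translation":[0,0,-25],"twist":[0,0,0],"grip":-0.1},{"translation":[-15,5,-5],"twist":[0,0,0.05],"grip":-0.1},{"translation":[-25,7,0],"twist":[0,0,0.09],"grip":-0.1},{"translation":[-30,10,0],"twist":[0,0,0.09],"grip":-0.1}]'; python3 plan.py 443 -8.7 60 -111.3 5
```

```text
t: 33.45
tool_pos: [0.5493, 0.0184, 0.0816]
orientation: [-3.138, 0.134, -0.015]
force: [-0.7, -0.1, 0.6]
opening: 0.0415
t 33.5 pos [549.3  18.4  81.6] jaw -94.9 open 41.5 F [-0.7 -0.1  0.6] q [-0.06  0.09  1.78  0.    1.25  1.6 ]
[-21, 7, 4] [-0.0, -0.002, 0.057]
[-20, 8, 4] [-0.0, -0.002, 0.057]
[-20, 10, 4] [-0.0, -0.002, 0.057]
[-19, 11, 4] [-0.0, -0.002, 0.057]
[-19, 12, 4] [-0.0, -0.002, 0.057]
```

```bash
python3 -m pendant '[{"translation":[-26,8,0],"twist":[0,0,0.07],"grip":-0.1},{"translation":[-25,10,0],"twist":[0,0,0.07],"grip":-0.1},{"translation":[-18,9,3],"twist":[0,0,0.06],"grip":-0.1},{"translation":[-10,6,8],"twist":[0,0,0.04],"grip":-0.1},{"translation":[-4,3,10],"twist":[0,0,0.02],"grip":-0.1},{"translation":[-1,1,8],"twist":[0,0,0],"grip":-0.1},{"translation":[0,0,2],"twist":[0,0,0],"grip":-0.1},{"translation":[0,0,0],"twist":[0,0,0],"grip":-0.1},{"translation":[0,0,0],"twist":[0,0,0],"grip":-0.1},{"translation":[0,0,0],"twist":[0,0,0],"grip":-0.1}]'; python3 plan.py 443 -8.7 4 -111.3 1; python3 - <<'E'
from plant import robot
import cv2,numpy as np
p,d=robot.read_camera("wrist");cv2.imwrite("pics/w5.png",p[:,:,::-1])
E
```

```text
t: 34.45
tool_pos: [0.4585, -0.0044, 0.0543]
orientation: [-3.089, 0.558, -0.028]
force: [-0.6, 0.3, 0.2]
opening: 0.042
t 34.5 pos [458.5  -4.4  54.3] jaw -110.5 open 42.0 F [-0.6  0.3  0.2] q [-0.12 -0.13  2.06  0.    1.19  1.81]
[-14, 10, 50] [-0.005, -0.017, 0.014]
```

View pics/w5.png

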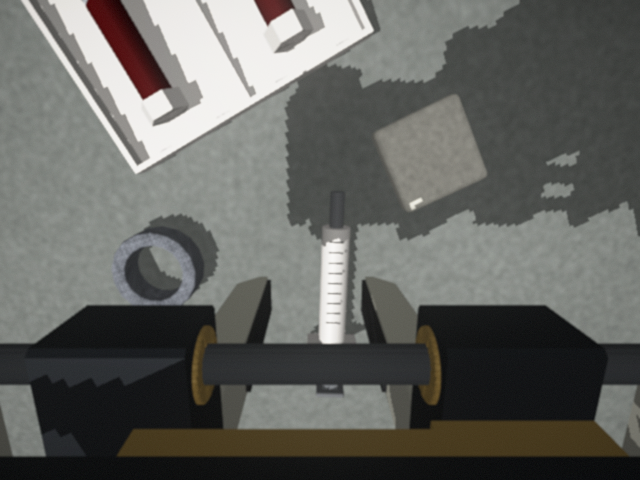

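Both tubes lie lengthwise in their bays. The syringe at (333,285) sits between the fingers, clear of tape and gauze. I'll correct and descend.

```bash
python3 -m pendant '[{"translation":[-6,4,0],"twist":[-0.002,-0.008,0.007],"grip":-0.1},{"translation":[-4,3,1],"twist":[-0.002,-0.006,0.005],"grip":-0.1},{"translation":[-2,1,4],"twist":[0,0,0],"grip":-0.1},{"translation":[0,0,10],"twist":[0,0,0],"grip":-0.1},{"translation":[0,0,12],"twist":[0,0,0],"grip":-0.1},{"translation":[0,0,8],"twist":[0,0,0],"grip":-0.1},{"translation":[0,0,2],"twist":[0,0,0],"grip":-0.1},{"translation":[0,0,0],"twist":[0,0,0],"grip":-0.1},{"translation":[0,0,0],"twist":[0,0,0],"grip":-0.1},{"translation":[0,0,0],"twist":[0,0,0],"grip":-0.1}]'; python3 plan.py 443 -8.7 5 -111.3 1
```

```text
t: 35.5
tool_pos: [0.4428, -0.0078, 0.0131]
orientation: [-3.087, 0.578, -0.001]
force: [-0.6, 0.5, 0.3]
opening: 0.0421
t 35.5 pos [442.8  -7.8  13.1] jaw -111.2 open 42.1 F [-0.6  0.5  0.3] q [-0.13 -0.09  2.11  0.    1.12  1.81]
[0, 1, 8] [-0.001, -0.001, 0.001]
```

```bash
python3 -m pendant '[{"translation":[0,1,3],"twist":[0,0,0],"grip":-0.1},{"translation":[0,0,3],"twist":[0,0,0],"grip":-0.1},{"translation":[0,0,1],"twist":[0,0,0],"grip":-0.1},{"translation":[0,0,1],"twist":[0,0,0],"grip":-0.5},{"translation":[0,0,0],"twist":[0,0,0],"grip":-0.9},{"translation":[0,0,0],"twist":[0,0,0],"grip":-0.9},{"translation":[0,0,0],"twist":[0,0,0],"grip":-0.9},{"translation":[0,0,0],"twist":[0,0,0],"grip":-0.9},{"translation":[0,0,-10],"twist":[0,0,0],"grip":-0.9},{"translation":[0,0,-25],"twist":[0,0,0],"grip":-0.9}]' 15; python3 plan.py 640 254 90 16.7 17
```

```text
t: 36.5
tool_pos: [0.4402, -0.0086, 0.0386]
orientation: [-3.088, 0.578, 0.006]
force: [-0.3, -0.6, 0.5]
opening: 0.0154
t 36.5 pos [440.2  -8.6  38.6] jaw -111.2 open 15.4 F [-0.3 -0.6  0.5] q [-0.14 -0.13  2.1   0.    1.18  1.8 ]
[5, -19, -3] [-0.0, 0.0, -0.131]
[8, -18, -3] [-0.0, 0.0, -0.131]
[10, -17, -3] [-0.0, 0.0, -0.131]
[12, -15, -3] [-0.0, 0.0, -0.131]
[14, -13, -3] [-0.0, 0.0, -0.131]
[16, -11, -3] [-0.0, 0.0, -0.131]
[17, -9, -3] [-0.0, 0.0, -0.131]
[18, -7, -3] [-0.0, 0.0, -0.131]
[19, -5, -3] [-0.0, 0.0, -0.131]
[19, -2, -3] [-0.0, 0.0, -0.131]
[19, 0, -3] [-0.0, 0.0, -0.131]
[19, 3, -3] [-0.0, 0.0, -0.131]
[19, 5, -3] [-0.0, 0.0, -0.131]
[18, 8, -3] [-0.0, 0.0, -0.131]
[17, 10, -3] [-0.0, 0.0, -0.131]
[15, 12, -3] [-0.0, 0.0, -0.131]
[13, 14, -3] [-0.0, 0.0, -0.131]
```

```bash
python3 -m pendant '[{"translation":[0,0,-25],"twist":[0,0,-0.06],"grip":-0.9},{"translation":[5,-15,-15],"twist":[0,0,-0.13],"grip":-0.9},{"translation":[8,-17,-3],"twist":[0,0,-0.13],"grip":-0.9},{"translation":[11,-16,0],"twist":[0,0,-0.13],"grip":-0.9},{"translation":[14,-14,0],"twist":[0,0,-0.13],"grip":-0.9},{"translation":[16,-12,0],"twist":[0,0,-0.13],"grip":-0.9},{"translation":[17,-9,0],"twist":[0,0,-0.13],"grip":-0.9},{"translation":[18,-7,0],"twist":[0,0,-0.13],"grip":-0.9},{"translation":[19,-5,0],"twist":[0,0,-0.13],"grip":-0.9},{"translation":[19,-2,0],"twist":[0,0,-0.13],"grip":-0.9}]'; python3 plan.py 640 254 80 16.7 8
```

```text
t: 37.5
tool_pos: [0.5553, 0.1282, 0.0974]
orientation: [2.823, 1.37, 0.014]
force: [-0.6, -0.9, -0.7]
opening: 0.0157
t 37.5 pos [555.3 128.2  97.4] jaw -38.2 open 15.7 F [-0.6 -0.9 -0.7] q [ 0.14  0.13  1.71 -0.    1.29  0.81]
[19, -1, 2] [0.001, -0.0, -0.12]
[19, 1, 2] [0.001, -0.0, -0.12]
[19, 3, 2] [0.001, -0.0, -0.12]
[18, 5, 2] [0.001, -0.0, -0.12]
[17, 7, 2] [0.001, -0.0, -0.12]
[16, 9, 2] [0.001, -0.0, -0.12]
[15, 11, 2] [0.001, -0.0, -0.12]
[14, 13, 2] [0.001, -0.0, -0.12]
```

```bash
python3 -m pendant '[{"translation":[19,0,0],"twist":[0,0,-0.13],"grip":-0.9},{"translation":[19,2,0],"twist":[0,0,-0.13],"grip":-0.9},{"translation":[19,4,0],"twist":[0,0,-0.13],"grip":-0.9},{"translation":[18,6,0],"twist":[0,0,-0.13],"grip":-0.9},{"translation":[17,8,2],"twist":[0,0,-0.13],"grip":-0.9},{"translation":[14,9,4],"twist":[0,0,-0.12],"grip":-0.9},{"translation":[10,8,6],"twist":[0,0,-0.08],"grip":-0.9},{"translation":[6,5,4],"twist":[0,0,-0.04],"grip":-0.9},{"translation":[2,2,1],"twist":[0,0,-0.01],"grip":-0.9},{"translation":[0,0,0],"twist":[0,0,0],"grip":-0.9}]'; python3 plan.py 640 254 30 16.7 1; python3 - <<'E'
from plant import robot
import cv2,numpy as np
i=robot.camera_info("wrist");p,d=robot.read_camera("wrist");cv2.imwrite("pics/w6.png",p[:,:,::-1])
E
```

```text
t: 38.5
tool_pos: [0.6356, 0.2484, 0.0892]
orientation: [1.886, 2.499, 0.015]
force: [-0.6, 0.4, 0.5]
opening: 0.0158
t 38.5 pos [635.6 248.4  89.2] jaw 15.9 open 15.8 F [-0.6  0.4  0.5] q [ 0.3   0.42  1.38 -0.    1.32  0.02]
[4, 5, 59] [0.014, 0.003, -0.014]
```

View pics/w6.png

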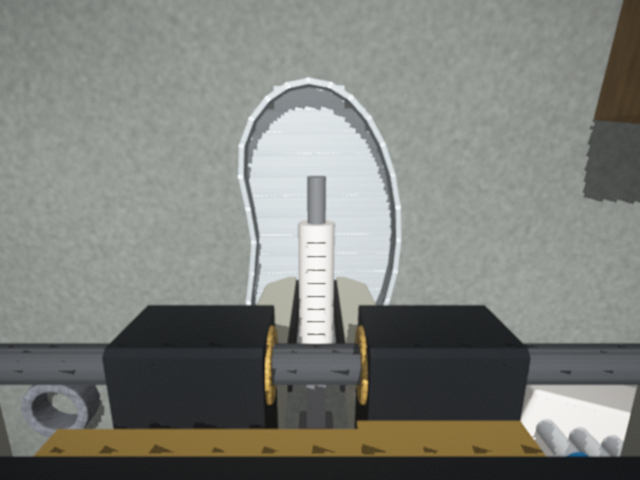

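The syringe is level and parallel to the dish's long axis, at (317,280) between rims at x≈250 and x≈390. It goes down with a 4–5 mm shift.

```bash
python3 -m pendant '[{"translation":[2,3,2],"twist":[0.007,0.001,-0.007],"grip":-0.9},{"translation":[1,2,6],"twist":[0.005,0.001,-0.005],"grip":-0.9},{"translation":[0,0,12],"twist":[0,0,0],"grip":-0.9},{"translation":[0,0,14],"twist":[0,0,0],"grip":-0.9},{"translation":[0,0,12],"twist":[0,0,0],"grip":-0.9},{"translation":[0,0,8],"twist":[0,0,0],"grip":-0.9},{"translation":[0,0,4],"twist":[0,0,0],"grip":-0.9},{"translation":[0,0,1],"twist":[0,0,0],"grip":-0.9},{"translation":[0,0,0],"twist":[0,0,0],"grip":-0.9},{"translation":[0,0,0],"twist":[0,0,0],"grip":-0.9}]'; python3 plan.py 640 254 8 16.7 1
```

```text
t: 39.55
tool_pos: [0.6386, 0.2507, 0.0241]
orientation: [-1.882, -2.515, 0.003]
force: [0.1, 0.7, -0.1]
opening: 0.0153
t 39.5 pos [638.6 250.7  24.1] jaw 16.4 open 15.3 F [ 0.1  0.7 -0.1] q [ 0.3   0.51  1.39 -0.    1.24  0.01]
[3, 2, 16] [-0.002, 0.001, -0.005]
```

```bash
python3 -m pendant '[{"translation":[2,1,3],"twist":[0,0,0],"grip":-0.9},{"translation":[0,0,5],"twist":[0,0,0],"grip":-0.9},{"translation":[0,0,4],"twist":[0,0,0],"grip":-0.9},{"translation":[0,0,2],"twist":[0,0,0],"grip":-0.9},{"translation":[0,0,1],"twist":[0,0,0],"grip":-0.9},{"translation":[0,0,0],"twist":[0,0,0],"grip":-0.9},{"translation":[0,0,0],"twist":[0,0,0],"grip":-0.9},{"translation":[0,0,0],"twist":[0,0,0],"grip":-0.45},{"translation":[0,0,0],"twist":[0,0,0],"grip":-0.45},{"translation":[0,0,0],"twist":[0,0,0],"grip":-0.45}]'; python3 plan.py 640 254 8 16.7 1
```

```text
t: 40.55
tool_pos: [0.6406, 0.2536, 0.0101]
orientation: [1.881, 2.514, 0.002]
force: [-0.4, -0.1, -0.1]
opening: 0.0251
t 40.5 pos [640.6 253.6  10.1] jaw 16.4 open 25.1 F [-0.4 -0.1 -0.1] q [ 0.3   0.53  1.39 -0.    1.22  0.02]
[1, 0, 2] [0.002, 0.001, -0.005]
```

```bash
python3 -m pendant '[{"translation":[0,0,-10],"twist":[0,0,0],"grip":-0.45},{"translation":[0,0,-30],"twist":[0,0,0],"grip":-0.45},{"translation":[0,0,-40],"twist":[0,0,0],"grip":-0.45},{"translation":[0,0,-40],"twist":[0,0,0],"grip":-0.45},{"translation":[10,-10,-30],"twist":[0,0,0],"grip":-0.45},{"translation":[25,-20,-10],"twist":[0,0,0],"grip":-0.45},{"translation":[30,-25,0],"twist":[0,0,0],"grip":-0.45},{"translation":[30,-25,0],"twist":[0,0,0],"grip":-0.45},{"translation":[30,-25,0],"twist":[0,0,0],"grip":-0.45},{"translation":[30,-25,0],"twist":[0,0,0],"grip":-0.45}]'
python3 -m pendant '[{"translation":[30,-25,0],"twist":[0,0,0],"grip":-0.45},{"translation":[30,-25,0],"twist":[0,0,0],"grip":-0.45},{"translation":[30,-25,0],"twist":[0,0,0],"grip":-0.45},{"translation":[30,-25,0],"twist":[0,0,0],"grip":-0.45},{"translation":[20,-15,0],"twist":[0,0,0],"grip":-0.45},{"translation":[10,-8,0],"twist":[0,0,0],"grip":-0.45},{"translation":[4,-3,0],"twist":[0,0,0],"grip":-0.45},{"translation":[0,0,0],"twist":[0,0,0],"grip":-0.45},{"translation":[0,0,0],"twist":[0,0,0],"grip":-0.45},{"translation":[0,0,0],"twist":[0,0,0],"grip":-0.45}]'
python3 - <<'E'
from plant import robot
import cv2,numpy as np
for n in ("top","scene"):
    i=robot.camera_info(n);p,d=robot.read_camera(n);np.savez(f"{n}1.npz",p=p,d=d,M=i["cam_to_world"]);cv2.imwrite(f"pics/{n}2.png",p[:,:,::-1])
cv2.imwrite("pics/topz.png",cv2.resize(np.load("top1.npz")["p"][130:290,160:520,::-1],(800,356)))
E
```

```text
t: 41.55
tool_pos: [0.4719, 0.3664, 0.1858]
orientation: [1.889, 2.503, 0.016]
force: [-0.2, 1.2, 0.5]
opening: 0.0251
t: 42.55
tool_pos: [0.3007, 0.4859, 0.1935]
orientation: [1.884, 2.505, 0.033]
force: [0.6, -0.4, 0.6]
opening: 0.0256
```

View pics/topz.png

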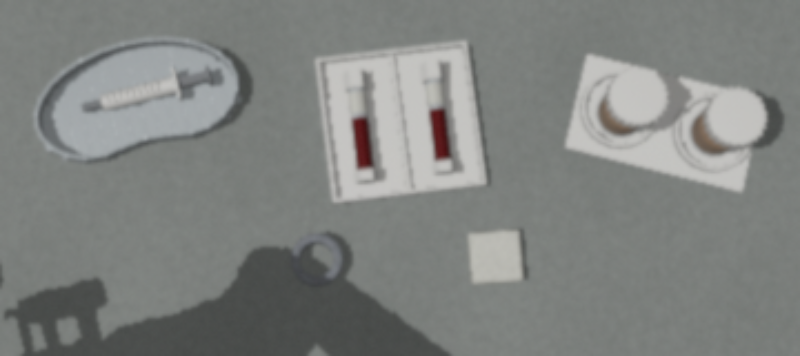

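View pics/scene2.png

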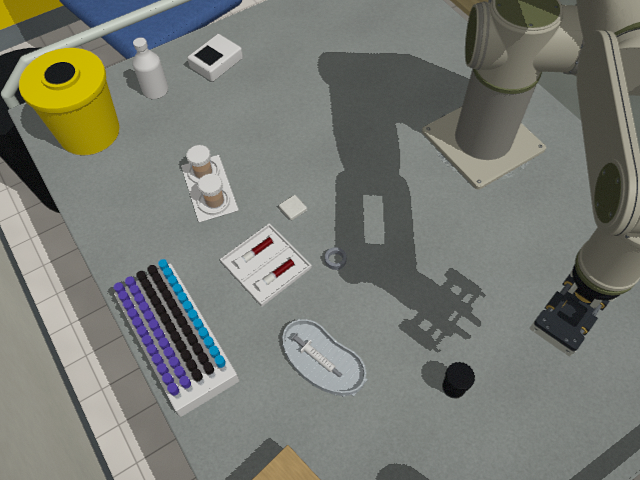

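Everything looks placed: syringe in the dish, a tube in each bay, both cups upright in the rings, tape and gauze in place. One numeric check before handing in.

```bash
python3 - <<'E'
from h import *
a=np.load("top1.npz");p=a["p"];C=cloud("top",a["d"],a["M"]);hsv=cv2.cvtColor(p,cv2.COLOR_RGB2HSV);H,S,V=[hsv[...,k].astype(int) for k in range(3)]
def loc(P,c,deg):
    t=np.radians(deg);R=np.array([[np.cos(t),np.sin(t)],[-np.sin(t),np.cos(t)]]);return (R@(np.array(P)*1000-c)).round(1)
m=((C[...,2]>.062)&(C[...,2]<.1)&(V>130)).astype(np.uint8);m[:, :405]=0;m[:,515:]=0;m[:150]=0;m[235:]=0
k,l,st,ct=cv2.connectedComponentsWithStats(m)
for j in range(1,k):
    if st[j,4]>150:
        c=max(cv2.findContours((l==j).astype(np.uint8),0,1)[0],key=cv2.contourArea);(u,v),r=cv2.minEnclosingCircle(c)
        print("cup lid",st[j,4],"top z",np.median(C[l==j][:,2]).round(4),loc(ray("top",[u,v],.074)[0,:2],[627.1,-243],-12.8))
red=((S>110)&((H<12)|(H>168))).astype(np.uint8);red[:150]=0;red[225:]=0;red[:,:295]=0;red[:,390:]=0
k,l,st,ct=cv2.connectedComponentsWithStats(red)
for j in range(1,k):
    if st[j,4]>30:
        W=ray("top",np.argwhere(l==j)[:,::-1],.013)[:,:2]*1000;vx,vy,x0,y0=cv2.fitLine(W.astype(np.float32),2,0,.01,.01).ravel()
        print("tube red centre (origin ~ +17 in x)",loc(np.array([x0,y0])/1000,[619.5,9],8.6),"deg rel",(np.degrees(np.arctan2(vy,vx))-8.6+90)%180-90)
for n,b,z,th in (("gauze",(362,225,402,265),.014,lambda:V>150),("tape",(285,228,320,265),.018,lambda:V<115)):
    mm=th()[b[1]:b[3],b[0]:b[2]];uv=np.argwhere(mm)[:,::-1].mean(0)+[b[0],b[1]];print(n,(ray("top",uv,z)[0,:2]*1000).round(1))
E
```

```text
cup lid 585 top z 0.0733 [-4.6 43.7]
cup lid 590 top z 0.0733 [ -1.  -45.2]
tube red centre (origin ~ +17 in x) [-17.1 -36.8] deg rel -0.97397614
tube red centre (origin ~ +17 in x) [-17.   36.3] deg rel -1.4564514
gauze [493.7 -82.5]
tape [474.1  82.9]
```

```bash
python3 -c "
from plant import robot
print(robot.close_job())"
```

```text
the job is handed in; nothing more can be done
None
```

All five items were placed and the job was handed in at about 43 s of the 118 s allowed. The gripper was empty and clear of everything; no verdict was reported.

Last checks from the overhead camera:
- **Cups:** both stand upright in their rings, about 5 mm and 1 mm off centre, with lid tops at 73 mm.
- **Tubes:** one in each bay, within 1.5° of lengthwise, near mid-bay in x.
- **Syringe:** lies in the kidney dish along its long axis. This was checked only by eye in the pictures and from the release pose, within a few mm of the aim point.
- **Bystanders:** the gauze is within 0.2 mm of where it started. The black look-alike cup was never touched.

**One check disagreed:** the overhead reading for the tape roll came out about 15 mm off. The arm's shadow lay across it in that picture, which probably skewed the mask. The scene view showed the tape at its starting pixels, so I take it as unmoved.

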